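Shim and wedge a fossil tray under a clamp arm

ROBOT

A 7-joint arm with a two-finger parallel gripper is mounted at the origin on the work surface. World frame = base frame: x ahead of the robot, y to its left, z up, the work surface at z = 0. Lengths are in m, angles in rad, forces in N, time in s.
With the tool pointing down it reaches from about 0.4 to 0.85 m from the base axis. Payload 10.4 kg.
Tool frame: the origin (TCP) lies at the very end of the fingers, on their centre line; the grasp point (between the pads) lies manip.grasp_offset behind it (manip.grasp_offset is the distance from the TCP to the grasp point, in m); z points along the fingers, x is the direction in which the jaws open and shut, and the axes are right-handed (so a half turn about z gives the same grasp; the last joint's range is limited). The gripper opens to 85 mm and grips with 20 to 120 N. Pads are 22 mm wide; open, the fingers measure 114 mm over their backs; the gripper's body (76 mm by 85 mm) begins 54 mm behind the grasp point. The pads swing forward as they close: fully open they stand 13 mm farther back than shut.
Start: joints at [-1.284, 0.332, -0.065, 1.46, 0.022, 1.35, -0.088], TCP at [0.191, 0.595, 0.231] pointing down, gripper open.
Joint ranges: [-2.6, 2.6], [-0.5, 2.12], [-1.47, 1.34], [0.16, 2.42], [-1.27, 4.41], [0.06, 2.06], [-2.6, 2.6]. Speed limits (rad/s): [2.22, 2.22, 2.79, 2.79, 3.14, 3.14, 3.14].

INTERFACE

Orientations are given as a unit quaternion [x, y, z, w].
In Python, from workcell import manip gives the robot as it stands.
- The arm moves only by the shell command python3 -m crank 'ROWS' [FORCE]. ROWS is JSON, a list that holds one entry, the list of rows, each a list of 7 numbers: the shift along the world's x, y, z in units of 60 mm (1.0 is 60 mm), then the turn, a rotation vector about the world's x, y, z in units of 5 degrees (1.0 is 5 degrees), then the finger opening in mm, from 0 to 85.4. A call has 1 to 8 rows; each row shifts and turns the commanded pose from where the row before left it; what a row does not reach is not made up. A row lasts 1/8 s, in which the tool goes at most 62.5 mm and 10.7 degrees, less where a joint would pass 70% of its speed; a pose out of reach is approached as far as the arm can. A call is refused whole if a number of a shift passes 1 or a number of a turn 1, either way. A call with a gripper value outside its range is refused whole. The fingers move at their own pace and stop on an object; FORCE is the grip in N (left out, the last holds). Time passes only in rows, so rows that do not move let the fingers close. It gives the time, the measured TCP pose, the force and the opening at its end, in the units of the state.
- manip.get_obs(): the state, without advancing time (a new reading comes with each control period).
- manip.camera(name): name is "scene" or "top"; returns (picture, depth): 384x512x3 uint8, blue, green, red; 384x512 float32, m along the optical axis (not along the pixel's ray), 0 where there is no reading.
- manip.get_calibration(name): a dict with "fx", "fy", "cx", "cy" (pixels), "rvec" (rotation vector, rad) and "tvec" (3), from world to camera coordinates, as OpenCV has them. Camera axes: x right, y down, z forward; pixel columns grow to the right and rows downward; lengths in m; the calibration is good to about 2 mm. A picture is of the moment at which its call begins. get_calibration takes no time and is no camera call.
- manip.hand_in(): hands the job in, once; it reports no verdict.
The state is a dict: "clock": time; "joint_pos": joint angles; "joint_velocities": joint speeds; "tau": joint torques, N m; "position": TCP position; "ee_rot": TCP orientation; "ft_force": force on the tool from outside, world axes, zero at the start; "torque": the same for the moment, N m; "grip_width": opening from 0.0 (shut) to 1.0 (fully open).
Only numpy, scipy, OpenCV 4.12 (cv2) and the standard library are available. Lean on these libraries where they do the work, as an engineer would, in place of code of your own. Each camera call takes 0.05 s, during which the arm holds its last target.

TASK

Slide the fossil tray sideways along the fence, without lifting it, from where it stands to the taped mark at the end stop, so that its bare deck lies under the red arm. Then fill the gap between the deck and the arm's steel nose bar: lay in one or two blue shims flat, one on the other, as the gap needs, and push the orange wedge in on top, thin end first, until you feel it jam under the nose. Finish still holding the wedge and keeping it pressed in tight; leave the other tools and fossils on the bench alone.

Things in the scene. Friction and masses are not known exactly. Their poses are not given: they have to be found in the camera images.
- jig: Fixed jig, turned a little on the bench. Origin on the bench top where the tray's origin must come (home); its axes are then the tray's: x away from the robot, y left, z up. Dark steel fence 20 mm high along y, face at x = +69 mm, y -372 to +48; end stop 20 mm high, face at y = +31 mm. Column 22 mm thick, 145 mm tall, at x = +115 mm. Green tape outlines home and the start place, 165 mm to -y.
- clamp: Fixed red arm from the column towards the robot, at a height that differs each time, ending in a steel nose bar of 14 mm diameter, 50 mm long, along y. Origin: middle of the nose bar's lowest line, straight above the jig's origin. Its z minus the deck height of 24 mm is the gap, 18 to 36 mm. Arm top 34 mm above the origin.
- tray: Loose aluminium tray, 0.9 kg: slab 24 mm high (top = deck), x -65 to +68, y -125 to +30 mm of its origin, which is on the underside, below the spot that goes under the nose bar. A lip 20 mm above the deck, face at x = +60 mm, y -30 to +30, stops shims sliding through. A grey vertebra stands at x = +34, y = -92, up to 77 mm over the bench, spur to x = -10. Starts 5 to 12 mm off the fence.
- tray_grip (a point): Middle of the yellow upright grip on the tray (x = -35, y = -90 mm of the tray's origin), 52 mm above the bench. The grip is 20 x 20 mm and rises from the deck (24 mm) to 69 mm above the bench. Axes as the tray's.
- shim1: Loose blue flat bar, 115 (x) x 36 (y) x 10 mm (z), 90 g, lying on the bench, x within 0.15 rad of straight ahead. Origin: centre of its underside. In place it lies along the tray's x axis, its far end at the lip: centre about 2 mm to +x of the tray's origin, the near 50 mm sticking out in front of the nose bar.
- shim2: A second bar, the same as shim1. As the wedge fills 3 to 18 mm, one shim serves where the gap is up to about 25 mm, both where it is larger.
- wedge: Loose orange wedge, 36 mm wide (y), flat underside, 80 g. Origin: underside, middle of its thick tail. Tail 18 mm high from x = -27 to +28 mm (hold it here by its width); from there the top slopes straight down to 3 mm at the thin end, x = +88 mm, which points away from the robot. It jams when the slope meets the nose bar while it lies on the top shim; about 10 N of push makes it tight.
- hammer: Bystander, leave alone: hammer, lying on the bench. Origin: its underside, about the middle.
- screwdriver: Bystander, leave alone: screwdriver, lying on the bench. Origin: its underside, about the middle.
- dish: Bystander, leave alone: shallow steel dish, 110 mm across, 30 mm high, lying on the bench. Origin: its underside, about the middle.
- fossil_a: Bystander, leave alone: loose fossil piece with a green tape band, 90 x 56 x 30 mm, lying on the bench. Origin: its underside, about the middle.
- fossil_b: Bystander, leave alone: loose brown fossil piece, 75 x 55 x 52 mm, lying on the bench. Origin: its underside, about the middle.
There are look-alikes about, which are no part of the job. Leave any pink or turquoise look-alike of the shim1 alone. Leave any brown or green look-alike of the shim2 alone.

How it is judged:
On the way, in this order (a step that is already met when the one before it is completed fails the run):
1. the tray is slid home against the fence and end stop (horizontal distance between tray and jig below 0.01 m and angle between the x axis of tray and the x axis of jig, either way round below 0.08 rad and linear speed of tray below 0.02 m/s), for 0.2 s.
2. a shim lies flat on the deck under the nose bar, let go ((((horizontal distance between shim1 and clamp below 0.045 m and angle between the x axis of shim1 and the x axis of jig, either way round below 0.2 rad and angle between shim1's own z axis and vertical below 0.08 rad and contact force between shim1 and tray above 0.3 N) and contact force between the fingers and shim1 below 0.3 N) or ((horizontal distance between shim2 and clamp below 0.045 m and angle between the x axis of shim2 and the x axis of jig, either way round below 0.2 rad and angle between shim2's own z axis and vertical below 0.08 rad and contact force between shim2 and tray above 0.3 N) and contact force between the fingers and shim2 below 0.3 N))), for 0.2 s.
At the end, for the whole second after the job is handed in: Tray within 10 mm, 0.08 rad of home; a shim flat on the deck within 45 mm of the nose bar; the wedge level (0.15 rad) on the top shim, within 20 mm sideways and 0.2 rad, pressing the nose bar with over 2 N and the shim with 1.5 N, at rest, fingers on it with over 2 N (horizontal distance between tray and jig below 0.01 m and angle between the x axis of tray and the x axis of jig, either way round below 0.08 rad and ((horizontal distance between shim1 and clamp below 0.045 m and angle between the x axis of shim1 and the x axis of jig, either way round below 0.2 rad and angle between shim1's own z axis and vertical below 0.08 rad and contact force between shim1 and tray above 0.3 N) or (horizontal distance between shim2 and clamp below 0.045 m and angle between the x axis of shim2 and the x axis of jig, either way round below 0.2 rad and angle between shim2's own z axis and vertical below 0.08 rad and contact force between shim2 and tray above 0.3 N)) and (contact force between wedge and shim1 above 1.5 N or contact force between wedge and shim2 above 1.5 N) and contact force between wedge and clamp above 2 N and contact force between the fingers and wedge above 2 N and angle between wedge's own z axis and vertical below 0.15 rad and angle between the x axis of wedge and the x axis of jig, either way round below 0.2 rad and y of wedge in the frame of jig between -0.02 and 0.02 m and x of wedge in the frame of jig between -0.088 and -0.02 m and linear speed of each of wedge, tray below 0.01 m/s); the arm keeps its last pose, push and grip.
It fails at once if the tray is lifted or tipped (height (world z) of tray above 0.008 m or angle between tray's own z axis and vertical above 0.08 rad).
It fails at once if a bystander (hammer, screwdriver, dish, loose fossil) is moved over 40 mm (distance of any of hammer, screwdriver, dish, fossil_a, fossil_b from where it was at the start of the episode above 0.04 m).
It also fails if it takes over 72 s, if anything falls off the work surface, if the arm or the gripper's body presses on something with over 40 N, if the wrist force passes 120 N, or if a joint passes its speed limit or range.

## Working session

There is one attempt and no reset: what is moved stays moved. The work goes in short steps, Python scripts to look and compute and a shell command to move; the robot and the scene stay as the last step left them, time stands still between calls to the robot, and variables do not carry over. Pictures are saved under pics/ and viewed, and the job is handed in when it is done.

```bash
ls; mkdir -p pics; cat > h.py <<'E'
import numpy as np, cv2
from workcell import manip
def cal(n):
    c=manip.get_calibration(n);R=cv2.Rodrigues(np.array(c["rvec"],float))[0];t=np.array(c["tvec"],float).ravel()
    return c,R,t
def cloud(n,d):
    c,R,t=cal(n);v,u=np.mgrid[0:d.shape[0],0:d.shape[1]]
    P=np.stack([(u-c["cx"])/c["fx"]*d,(v-c["cy"])/c["fy"]*d,d],-1)
    W=(P-t)@R; W[d<=0]=np.nan
    return W
def proj(n,p):
    c,R,t=cal(n);q=R@np.array(p,float)+t
    return np.array([c["fx"]*q[0]/q[2]+c["cx"],c["fy"]*q[1]/q[2]+c["cy"]])
def ray(n,u,v,z):
    c,R,t=cal(n);d=R.T@np.array([(u-c["cx"])/c["fx"],(v-c["cy"])/c["fy"],1]);o=-R.T@t
    return o+d*(z-o[2])/d[2]
def snap(tag):
    out={}
    for n in ("scene","top"):
        im,d=manip.camera(n);np.savez("pics/%s_%s.npz"%(tag,n),im=im,d=d)
        cv2.imwrite("pics/%s_%s.png"%(tag,n),im);out[n]=(im,d)
    return out
def load(tag,n):
    z=np.load("pics/%s_%s.npz"%(tag,n));return z["im"],z["d"]
E
python3 - <<'E'
from h import *
snap("a")
o=manip.get_obs()
print({k:np.round(v,3) for k,v in o.items()},manip.grasp_offset)
for n in("scene","top"):
    c,R,t=cal(n);print(n,c["fx"],-R.T@t,R[2])
E
```

```text
pics
{'clock': np.float64(0.1), 'joint_pos': array([-1.284,  0.333, -0.065,  1.461,  0.022,  1.35 , -0.089]), 'joint_velocities': array([-0.   , -0.001, -0.001, -0.001,  0.001, -0.   , -0.001]), 'tau': array([ 1.0000e-03, -6.2674e+01,  4.9000e-02, -3.9243e+01,  1.6000e-02,
        7.0000e-03, -0.0000e+00]), 'position': array([0.19 , 0.595, 0.231]), 'ee_rot': array([ 0.808,  0.59 , -0.   ,  0.   ]), 'ft_force': array([0.566, 0.121, 0.131]), 'torque': array([-0.005,  0.008,  0.006]), 'grip_width': np.float64(1.002)} 0.0187
scene 396.346607975999 [ 1.13112455 -0.78487973  1.04372969] [-0.41075106  0.58109585 -0.70257468]
top 496.967404612262 [0.27164468 0.01207382 1.40515679] [ 0.1999916   0.00434716 -0.97978797]
```

View pics/a_scene.png

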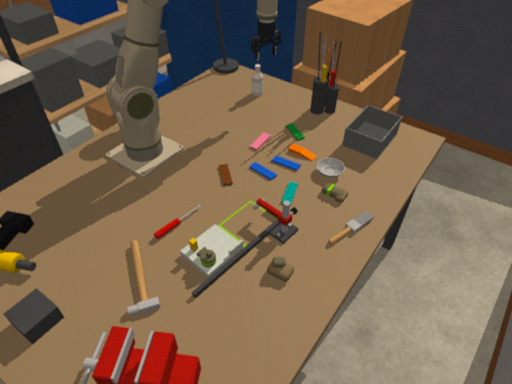

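View pics/a_top.png

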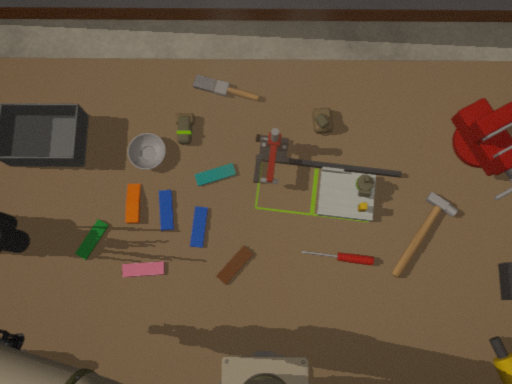

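The top view shows the blue shims at (167,210) and (199,227), the orange wedge at (133,203), and the tray at (347,193) with its yellow grip at (363,207). The red arm is at (272,158).

Things that could be mistaken for a shim: turquoise (216,175), pink (143,269), green (93,240), brown (235,265). By the description I choose the two blue bars and the orange wedge. I'll check these in a crop and measure.

```bash
python3 - <<'E'
from h import *
im,d=load("a","top")
a=cv2.resize(im[120:260,110:400],None,fx=2.75,fy=2.75,interpolation=cv2.INTER_CUBIC)
cv2.imwrite("pics/a_crop.png",a)
im2,d2=load("a","scene")
cv2.imwrite("pics/a_crop2.png",cv2.resize(im2[130:300,170:360],None,fx=3.4,fy=3.4,interpolation=cv2.INTER_CUBIC))
for n in("top","scene"):
    im,d=load("a",n);hsv=cv2.cvtColor(im,cv2.COLOR_BGR2HSV);W=cloud(n,d)
    for nm,lo,hi in (("blue",(108,150,60),(125,255,255)),("orange",(8,200,150),(16,255,255)),("yellow",(22,150,120),(32,255,255)),("tape",(33,150,80),(45,255,255)),("red",(0,180,60),(4,255,255))):
        m=cv2.inRange(hsv,lo,hi);k,l,s,c=cv2.connectedComponentsWithStats(m)
        for i in range(1,k):
            if s[i,4]<25: continue
            P=W[l==i];r=cv2.minAreaRect(np.argwhere(l==i)[:,::-1].astype(np.float32))
            print(n,nm,np.round(c[i],1),s[i,4],"W",np.round(np.nanmedian(P,0),3),"zmax",np.round(np.nanpercentile(P[:,2],[5,50,95]),3))
E
```

```text
top blue [165.8 209.8] 453 W [0.512 0.283 0.011] zmax [0.007 0.011 0.016]
top blue [198.5 226.7] 454 W [0.465 0.189 0.012] zmax [0.007 0.012 0.017]
top orange [132.3 202.5] 466 W [0.531 0.379 0.017] zmax [0.006 0.017 0.024]
top yellow [362.5 205.9] 51 W [ 0.518 -0.265  0.07 ] zmax [0.04  0.07  0.075]
top yellow [504.6 365. ] 208 W [ 0.105 -0.623  0.055] zmax [0.037 0.055 0.063]
top tape [184.1 131.7] 60 W [0.739 0.237 0.032] zmax [0.028 0.032 0.036]
top tape [297.1 198.5] 333 W [ 0.538 -0.133  0.002] zmax [-0.002  0.002  0.007]
top red [483.1 136. ] 3121 W [ 0.71  -0.594  0.097] zmax [0.024 0.097 0.171]
top red [355.5 258.4] 260 W [ 0.379 -0.25   0.025] zmax [0.02  0.025 0.031]
scene blue [82.8  9. ] 889 W [-0.912  0.46   0.231] zmax [0.186 0.231 0.286]
scene blue [162.4  84.4] 265 W [-0.911  0.932 -0.404] zmax [-0.473 -0.404 -0.375]
scene blue [285.9 162.5] 150 W [0.519 0.283 0.008] zmax [0.005 0.008 0.013]
scene blue [263.  170.6] 155 W [0.473 0.188 0.009] zmax [0.005 0.009 0.013]
scene orange [302.3 151.3] 173 W [0.54  0.38  0.013] zmax [-0.001  0.013  0.02 ]
scene yellow [192.4 2
[... 220 characters left out ...]
ene tape [234.2 218.9] 126 W [ 0.521 -0.086 -0.001] zmax [-0.005 -0.001  0.003]
scene tape [265.3 211. ] 27 W [0.605 0.019 0.001] zmax [-0.004  0.001  0.063]
scene tape [208.  263.1] 33 W [ 0.606 -0.294  0.044] zmax [0.037 0.044 0.05 ]
scene red [332.2  76.9] 57 W [0.465 0.726 0.175] zmax [0.1   0.175 0.202]
scene red [274.5 211.8] 233 W [ 0.667 -0.022  0.079] zmax [0.068 0.079 0.085]
scene red [166.7 228.2] 183 W [ 0.386 -0.254  0.021] zmax [0.012 0.021 0.026]
scene red [109.5 355. ] 982 W [ 0.651 -0.669  0.166] zmax [0.155 0.166 0.169]
scene red [168.3 363. ] 2180 W [ 0.758 -0.594  0.162] zmax [0.09  0.162 0.168]
scene red [130.7 365.5] 526 W [ 0.675 -0.646  0.095] zmax [0.091 0.095 0.112]
```

View pics/a_crop.png

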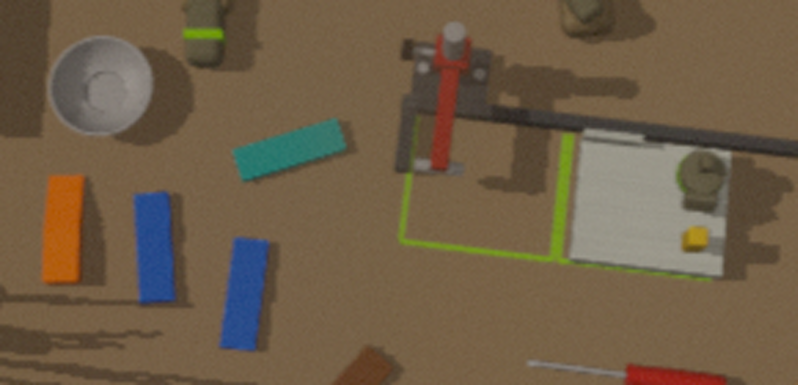

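View pics/a_crop2.png

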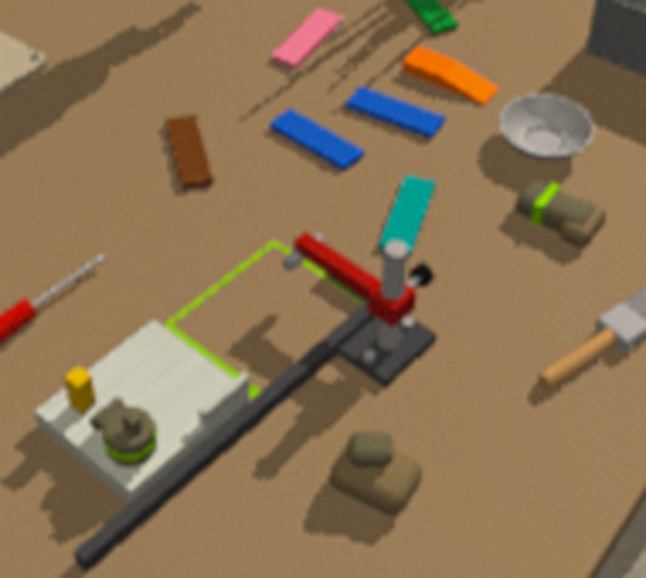

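```bash
python3 - <<'E'
from h import *
im,d=load("a","top");hsv=cv2.cvtColor(im,cv2.COLOR_BGR2HSV);W=cloud("top",d)
# tape -> z=0
m=cv2.inRange(hsv,(33,110,70),(45,255,255));m[:,:250]=0;m[:,325:]=0
m[:160]=0
pts=np.argwhere(m>0);P=np.array([ray("top",u,v,0) for v,u in pts])
th=-0.12
for it in range(1):
  for th in (-0.10,-0.11,-0.12,-0.13,-0.14):
    ex=np.array([np.cos(th),np.sin(th)]);ey=np.array([-ex[1],ex[0]])
    a=P[:,:2]@ex;near=(a<np.percentile(a,3)+0.004)
    print(th,np.round(np.percentile(a,[1,3]),4),near.sum())
# near line fit: lowest tape rows per column
cols=range(258,310);L=[]
for u in cols:
    v=pts[pts[:,1]==u][:,0]
    if len(v): 
        vv=v[v>v.max()-4]; L.append(ray("top",u,vv.mean(),0)[:2])
L=np.array(L);k=np.polyfit(L[:,1],L[:,0],1);print("near line x=%.4f*y+%.4f"%tuple(k),"th",-np.arctan(k[0]),np.std(L[:,0]-np.polyval(k,L[:,1])))
# left line
L=[]
for v in range(182,206):
    u=pts[pts[:,0]==v][:,1]
    if len(u) and u.min()<265: L.append(ray("top",u[u<u.min()+3].mean(),v,0)[:2])
L=np.array(L);k=np.polyfit(L[:,0],L[:,1],1);print("left line y=%.4f*x+%.4f"%tuple(k),np.std(L[:,1]-np.polyval(k,L[:,0])))
# red arm
m=cv2.inRange(hsv,(0,120,60),(6,255,255))>0;m[:, :255]=0;m[:,290:]=0;m[:120]=0;m[200:]=0
P=W[m];print("arm top",m.sum(),np.round(np.nanpercentile(P[:,2],[5,25,50,75,95]),4))
for v in range(145,186,3):
    r=np.where(m[v])[0]
    if len(r):print(v,r.min(),r.max(),np.round(np.nanmedian(W[v,r],0),4))
im2,d2=load("a","scene");h2=cv2.cvtColor(im2,cv2.COLOR_BGR2HSV);W2=cloud("scene",d2)
m=cv2.inRange(h2,(0,120,60),(6,255,255))>0;m[:,:250]=0;m[:,300:]=0;m[:190]=0;m[235:]=0
print(np.round(np.nanpercentile(W2[m][:,2],[5,25,50,75,90,95]),4))
# ground check
print("bench z",np.nanmedian(W[225:240,280:300,2]),np.nanmedian(W2[185:195,215:225,2]))
print("deck",np.nanmedian(W[180:200,325:350,2]))
cv2.imwrite("pics/b1.png",cv2.resize(im[130:220,245:300],None,fx=6,fy=6,interpolation=cv2.INTER_CUBIC))
cv2.imwrite("pics/b2.png",cv2.resize(im2[190:250,240:310],None,fx=8,fy=8,interpolation=cv2.INTER_CUBIC))
E
```

```text
-0.1 [0.5144 0.5149] 94
-0.11 [0.515  0.5153] 103
-0.12 [0.5149 0.5153] 103
-0.13 [0.5143 0.5151] 98
-0.14 [0.5135 0.5145] 86
near line x=0.1148*y+0.5210 th -0.11427906555010228 0.0007454445226627099
left line y=-0.1138*x+0.0886 0.0004987933938725724
arm top 288 [0.0748 0.0795 0.0819 0.0845 0.0888]
145 271 276 [ 0.6857 -0.0209  0.0813]
148 270 276 [ 0.6778 -0.0196  0.0789]
151 270 275 [ 0.669  -0.0182  0.0793]
154 269 275 [ 0.6599 -0.0168  0.0805]
157 269 275 [ 0.6511 -0.0168  0.0816]
160 269 274 [ 0.6428 -0.0155  0.0802]
163 269 273 [ 0.6338 -0.0141  0.0817]
166 268 273 [ 0.6253 -0.0128  0.0817]
169 268 273 [ 0.6166 -0.0128  0.0822]
172 268 272 [ 0.6081 -0.0115  0.0824]
175 267 272 [ 0.5997 -0.0102  0.0819]
178 267 272 [ 0.5913 -0.0102  0.0817]
181 268 271 [ 0.5838 -0.0103  0.0776]
[0.0633 0.0745 0.0781 0.0808 0.0833 0.0853]
bench z 0.0011012514953355 -0.00139621917202206
deck 0.02579861924575323
```

View pics/b1.png

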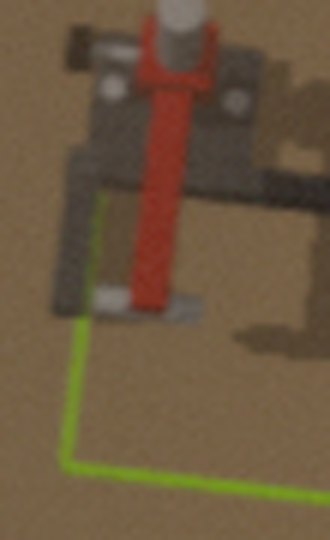

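View pics/b2.png

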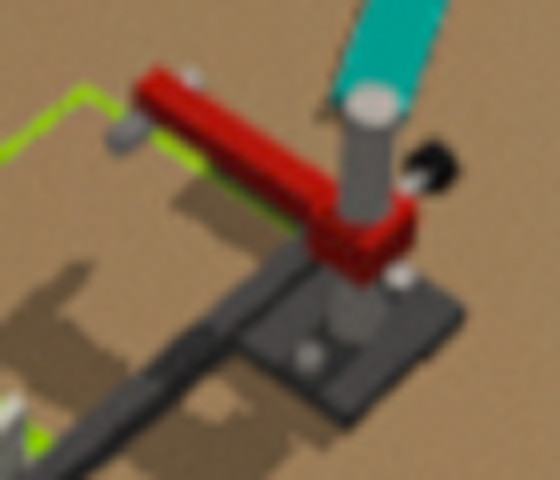

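```bash
python3 - <<'E'
from h import *
th=-0.114;ex=np.array([np.cos(th),np.sin(th)]);ey=np.array([-ex[1],ex[0]])
def J(p): return np.round([p[0]*ex[0]+p[1]*ex[1],p[0]*ey[0]+p[1]*ey[1]],4)
im,d=load("a","top");W=cloud("top",d)
# nose: ends in top image (b1 px) 95..203 , y ~303 ; visible silver top
print("nose mid top",J(ray("top",245+148/6,130+304/6,0.057)), "ends",J(ray("top",245+92/6,130+298/6,0.053)),J(ray("top",245+203/6,130+309/6,0.053)))
print("arm end top", J(ray("top",245+150/6,130+308/6,0.080)))
# arm center line in jig y
print("arm mid",[J(W[v,int(u)]) for v,u in((160,271),(170,270.5))], J(ray("top",271,166,.08)))
# fence near edge top z=.02: sample dark
g=cv2.cvtColor(im,cv2.COLOR_BGR2GRAY)
E1=[];E2=[]
for u in range(292,316,2):
    col=g[150:185,u].astype(float);
    dk=np.where(col<55)[0]+150; 
    if len(dk):E1.append(J(ray("top",u,dk.max()+.5,0.02))[0])
print("fence",np.median(E1),E1)
# tray deck bright
hsv=cv2.cvtColor(im,cv2.COLOR_BGR2HSV)
m=((hsv[...,1]<60)&(hsv[...,2]>120)).astype(np.uint8);m[:160]=0;m[225:]=0;m[:,:310]=0;m[:,385:]=0
m=cv2.morphologyEx(m,cv2.MORPH_CLOSE,np.ones((9,9)))
k,l,s,c=cv2.connectedComponentsWithStats(m);i=1+np.argmax(s[1:,4])
pts=np.argwhere(l==i)[:,::-1].astype(np.float32)
Pw=np.array([ray("top",u,v,0.024)[:2] for u,v in pts]);
r=cv2.minAreaRect((Pw*1000).astype(np.float32));print("tray rect",r)
for b in cv2.boxPoints(r)/1000: print(b.round(4),J(b))
# blues, orange rect with z plane
for nm,lo,hi,z in (("blue",(108,150,60),(125,255,255),.01),("orange",(8,180,120),(17,255,255),.012)):
    for n in("top","scene"):
        i2,_=load("a",n);hh=cv2.cvtColor(i2,cv2.COLOR_BGR2HSV)
        mm=cv2.inRange(hh,lo,hi);k,l,s,c=cv2.connectedComponentsWithStats(mm)
        for i in range(1,k):
            if s[i,4]<100: continue
            pts=np.argwhere(l==i)[:,::-1]
            Pw=np.array([ray(n,u,v,z)[:2] for u,v in pts]);
            if not(.4<Pw[:,0].mean()<.6): continue
            C=Pw.mean(0);w,V=np.linalg.eigh(np.cov((Pw-C).T));a=V[:,1]*np.sign(V[0,1])
            print(n,nm,C.round(4),"yaw",np.arctan2(a[1],a[0]).round(3),"ext",np.ptp(Pw@a).round(3),np.ptp(Pw@V[:,0]).round(3), "area mm2")
mm=cv2.inRange(hsv,(22,120,120),(32,255,255))>0;mm[:190]=0;mm[225:]=0;mm[:,:350]=0;mm[:,380:]=0
P=W[mm];t=P[P[:,2]>.062];print("grip top",t.mean(0).round(4),len(t),J(t.mean(0)))
E
```

```text
nose mid top [0.5871 0.056 ] ends [0.5877 0.0823] [0.5888 0.0304]
arm end top [0.5799 0.0547]
arm mid [array([0.6409, 0.0591]), array([0.6115, 0.0585])] [0.6233 0.0571]
fence 0.6516 [np.float64(0.6512), np.float64(0.6519), np.float64(0.6526), np.float64(0.6503), np.float64(0.651), np.float64(0.6517), np.float64(0.6524), np.float64(0.6501), np.float64(0.6508), np.float64(0.6515), np.float64(0.6522), np.float64(0.6529)]
tray rect ((564.1551513671875, -228.88595581054688), (156.3521728515625, 138.25790405273438), 83.87664794921875)
[ 0.4871 -0.2992] [ 0.518  -0.2419]
[ 0.6246 -0.314 ] [ 0.6562 -0.2409]
[ 0.6412 -0.1585] [ 0.6551 -0.0846]
[ 0.5038 -0.1438] [ 0.5168 -0.0855]Traceback (most recent call last):
  File "<stdin>", line 35, in <module>
  File "h.py", line 15, in ray
    c,R,t=cal(n);d=R.T@np.array([(u-c["cx"])/c["fx"],(v-c["cy"])/c["fy"],1]);o=-R.T@t
          ~~~^^^
  File "h.py", line 4, in cal
    c=manip.get_calibration(n);R=cv2.Rodrigues(np.array(c["rvec"],float))[0];t=np.array(c["tvec"],float).ravel()
ValueError: time passes only in moves, steps and waits
```

```bash
python3 - <<'E'
s=open('h.py').read()
s=s.replace("def cal(n):\n","_C={}\ndef cal(n):\n    if n not in _C: _C[n]=_cal(n)\n    return _C[n]\ndef _cal(n):\n")
open('h.py','w').write(s)
E
cat > m.py <<'E'
from h import *
th=-0.114;ex=np.array([np.cos(th),np.sin(th)]);ey=np.array([-ex[1],ex[0]])
def J(p): return np.round([p[0]*ex[0]+p[1]*ex[1]-0.584,p[0]*ey[0]+p[1]*ey[1]-0.057],4)
def bars(tag,box=(.4,.65,-.3,.5),zs=(.01,.012)):
  for nm,lo,hi,z in (("blue",(108,150,60),(125,255,255),zs[0]),("orange",(8,180,120),(17,255,255),zs[1])):
    for n in("top","scene"):
        i2,_=load(tag,n);hh=cv2.cvtColor(i2,cv2.COLOR_BGR2HSV)
        mm=cv2.inRange(hh,lo,hi);k,l,s,c=cv2.connectedComponentsWithStats(mm)
        for i in range(1,k):
            if s[i,4]<40: continue
            pts=np.argwhere(l==i)[:,::-1]
            Pw=np.array([ray(n,u,v,z)[:2] for u,v in pts]);
            C=Pw.mean(0)
            if not(box[0]<C[0]<box[1] and box[2]<C[1]<box[3]): continue
            w,V=np.linalg.eigh(np.cov((Pw-C).T));a=V[:,1]*np.sign(V[0,1])
            print(n,nm,C.round(4),"J",J(C),"yaw",np.arctan2(a[1],a[0]).round(3),"ext",np.ptp(Pw@a).round(3),np.ptp(Pw@V[:,0]).round(3))
def grip(tag):
    im,d=load(tag,"top");W=cloud("top",d);hsv=cv2.cvtColor(im,cv2.COLOR_BGR2HSV)
    mm=cv2.inRange(hsv,(22,120,120),(32,255,255))>0;mm[170:][:,:]&=True;mm[:170]=0;mm[225:]=0;mm[:,:250]=0;mm[:,380:]=0
    P=W[mm];t=P[P[:,2]>.062];print("grip top",t.mean(0).round(4),len(t),J(t.mean(0)))
E
python3 -c "
from m import *
bars('a');grip('a')"
```

```text
top blue [0.5131 0.2837] J [-0.1065  0.2832] yaw 0.093 ext 0.112 0.034
top blue [0.4655 0.1888] J [-0.143   0.1835] yaw -0.093 ext 0.111 0.033
scene blue [0.5192 0.2814] J [-0.1002  0.2816] yaw 0.093 ext 0.112 0.037
scene blue [0.473  0.1868] J [-0.1353  0.1824] yaw -0.105 ext 0.113 0.037
top orange [0.5316 0.3795] J [-0.0991  0.3805] yaw 0.009 ext 0.11 0.038
scene orange [0.535 0.377] J [-0.0954  0.3784] yaw -0.087 ext 0.126 0.055
grip top [ 0.5189 -0.2662  0.0704] 44 [-0.0382 -0.2624]
```

```bash
python3 -m crank '[[[0.6,-0.78,0,0,0,0.38,60],[0.6,-0.78,0,0,0,0.38,60],[0.6,-0.78,0,0,0,0.38,60],[0.6,-0.78,0,0,0,0.38,60],[0.6,-0.78,0,0,0,0.38,60],[0.6,-0.78,0,0,0,0.38,60]]]' 60; python3 -m crank '[[[0.17,-0.9,0,0,0,0,60],[0.17,-0.9,0,0,0,0,60],[0.17,-0.9,0,0,0,0,60],[0.17,-0.9,0,0,0,0,60],[0.17,-0.9,0,0,0,0,60],[0.17,-0.9,-0.2,0,0,0,60],[0.17,-0.9,-0.2,0,0,0,60],[0.17,-0.9,-0.2,0,0,0,60]]]'
```

```text
clock: 0.85
position: [0.4073, 0.3127, 0.2312]
ee_rot: [0.745, 0.667, -0.0, -0.0]
ft_force: [1.1, -0.2, -0.5]
grip_width: 0.698
clock: 1.85
position: [0.4881, -0.1192, 0.195]
ee_rot: [0.745, 0.667, 0.0, 0.0]
ft_force: [1.0, 0.8, 0.2]
grip_width: 0.703
```

```bash
python3 -m crank '[[[0.18,-0.82,-0.2,0,0,0,60],[0.18,-0.82,-0.3,0,0,0,60],[0.18,-0.82,-0.3,0,0,0,60],[0,0,0,0,0,0,60]]]'; python3 - <<'E'
from h import *
snap("c")
im,_=load("c","scene");cv2.imwrite("pics/c2.png",cv2.resize(im[120:300,140:340],None,fx=3,fy=3,interpolation=cv2.INTER_CUBIC))
E
```

```text
clock: 2.35
position: [0.5186, -0.269, 0.1452]
ee_rot: [0.747, 0.665, -0.002, -0.001]
ft_force: [0.5, 0.9, -0.3]
grip_width: 0.701
```

View pics/c2.png

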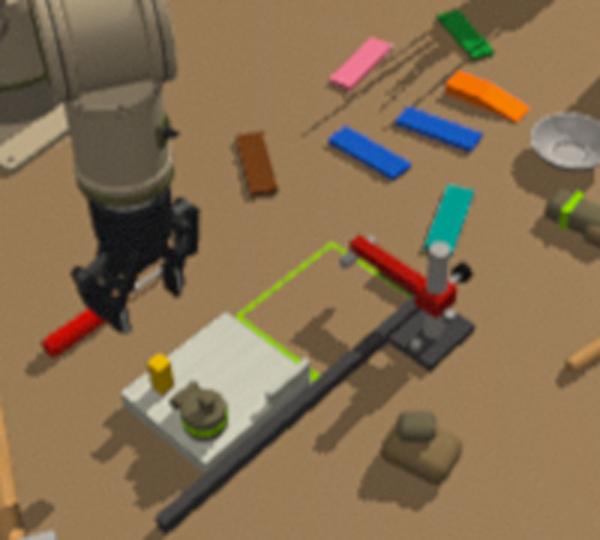

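The fingers straddle the yellow grip at (160,373), and the spur is clear on its far side. Descending.

```bash
python3 -m crank '[[[0,0,-0.46,0,0,0,60],[0,0,-0.46,0,0,0,60],[0,0,-0.46,0,0,0,60],[0,0,-0.42,0,0,0,60],[0,0,0,0,0,0,60]]]' ; python3 -m crank '[[[0,0,0,0,0,0,0],[0,0,0,0,0,0,0],[0,0,0,0,0,0,0],[0,0,0,0,0,0,0]]]' 50
```

```text
clock: 3.08
position: [0.52, -0.263, 0.0384]
ee_rot: [0.745, 0.668, -0.0, -0.001]
ft_force: [-0.6, -0.9, 0.9]
grip_width: 0.704
clock: 3.58
position: [0.5214, -0.2661, 0.041]
ee_rot: [0.745, 0.667, 0.001, 0.001]
ft_force: [-2.2, -1.7, 7.3]
grip_width: 0.222
```

```bash
python3 -m crank '[[[0.03,0.2,0,0,0,0,0],[0.06,0.4,0,0,0,0,0],[0.06,0.4,0,0,0,0,0],[0.06,0.4,0,0,0,0,0],[0,0,0,0,0,0,0]]]' ; python3 -m crank '[[[0.06,0.4,0,0,0,0,0],[0.06,0.4,0,0,0,0,0],[0.06,0.4,0,0,0,0,0],[0,0,0,0,0,0,0]]]'; python3 - <<'E'
from m import *
snap("d");grip("d")
im,_=load("d","scene");cv2.imwrite("pics/d2.png",cv2.resize(im[150:300,170:340],None,fx=3.5,fy=3.5,interpolation=cv2.INTER_CUBIC))
E
```

```text
clock: 4.2
position: [0.5348, -0.1797, 0.041]
ee_rot: [0.745, 0.667, 0.001, 0.001]
ft_force: [0.2, 5.6, 9.0]
grip_width: 0.227
clock: 4.7
position: [0.5453, -0.108, 0.041]
ee_rot: [0.745, 0.667, 0.001, 0.001]
ft_force: [-0.8, 5.2, 9.4]
grip_width: 0.224
grip top [nan nan nan] 0 [nan nan]m.py:20: RuntimeWarning: Mean of empty slice.
  P=W[mm];t=P[P[:,2]>.062];print("grip top",t.mean(0).round(4),len(t),J(t.mean(0)))
  ret = um.true_divide(
```

View pics/d2.png

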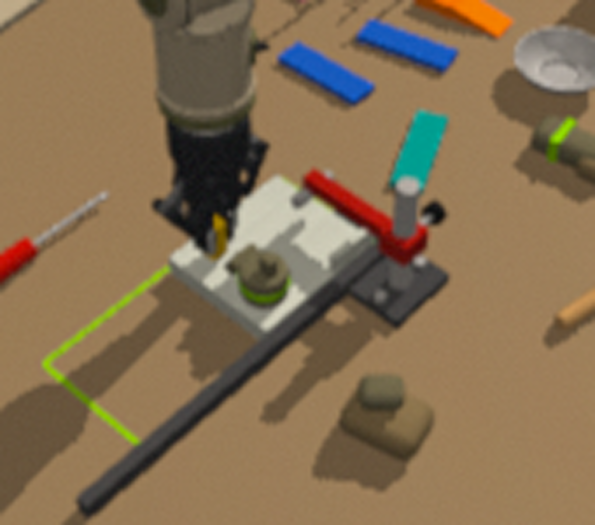

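View pics/d_top.png

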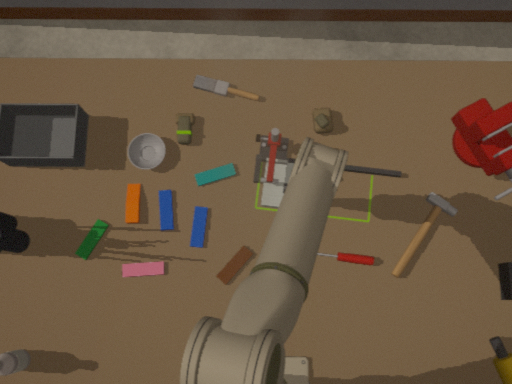

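```bash
python3 -m crank '[[[0.02,0.1,0,0,0,0,0],[0.02,0.1,0,0,0,0,0],[0,0,0,0,0,0,0]]]' ; python3 -m crank '[[[0.05,0.05,0,0,0,0,0],[0.0,0.0,0,0,0,0,0]]]';python3 -m crank '[[[0.05,0.05,0,0,0,0,0],[0.0,0.0,0,0,0,0,0]]]'
```

```text
clock: 5.18
position: [0.5458, -0.1015, 0.041]
ee_rot: [0.746, 0.665, -0.001, 0.002]
ft_force: [-8.1, -13.1, 13.3]
grip_width: 0.224
clock: 5.42
position: [0.5462, -0.1012, 0.0409]
ee_rot: [0.747, 0.664, -0.003, 0.001]
ft_force: [-20.5, -19.8, 24.3]
grip_width: 0.22
clock: 5.68
position: [0.5466, -0.101, 0.0408]
ee_rot: [0.748, 0.663, -0.006, -0.0]
ft_force: [-33.5, -25.8, 34.7]
grip_width: 0.222
```

```bash
python3 -m crank '[[[-0.05,-0.05,0,0,0,0,0],[-0.03,-0.03,0,0,0,0,0],[0,0,0,0,0,0,50],[0,0,0,0,0,0,50],[0,0,0,0,0,0,50]]]';python3 -m crank '[[[0,0,0.3,0,0,0,50],[0,0,0.9,0,0,0,50],[-0.1,0.9,0.4,0,0,0,60],[-0.1,0.9,0.2,0,0,0,60],[-0.1,1,0,0,0,0,60],[-0.1,1,0,0,0,0,60],[-0.4,0.6,0,0,0,0.0,60],[0,0,0,0,0,0,60]]]'; python3 - <<'E'
from m import *
snap("e");
im,_=load("e","scene");cv2.imwrite("pics/e2.png",cv2.resize(im[150:300,170:340],None,fx=3.5,fy=3.5,interpolation=cv2.INTER_CUBIC))
im,_=load("e","top");cv2.imwrite("pics/e1.png",cv2.resize(im[120:260,110:400],None,fx=2.75,fy=2.75,interpolation=cv2.INTER_CUBIC))
E
```

```text
clock: 6.3
position: [0.5478, -0.0953, 0.0394]
ee_rot: [0.745, 0.667, 0.0, -0.0]
ft_force: [-0.5, -0.6, -0.3]
grip_width: 0.586
clock: 7.3
position: [0.4981, 0.1717, 0.1483]
ee_rot: [0.743, 0.669, 0.0, -0.001]
ft_force: [0.8, -1.2, -0.4]
grip_width: 0.704
```

View pics/e2.png

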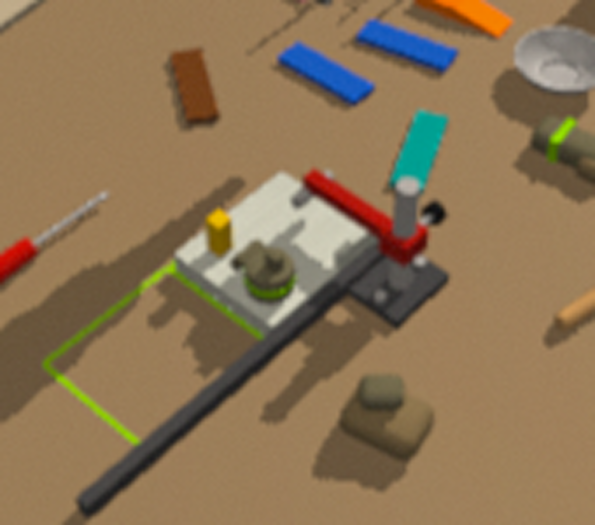

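View pics/e1.png

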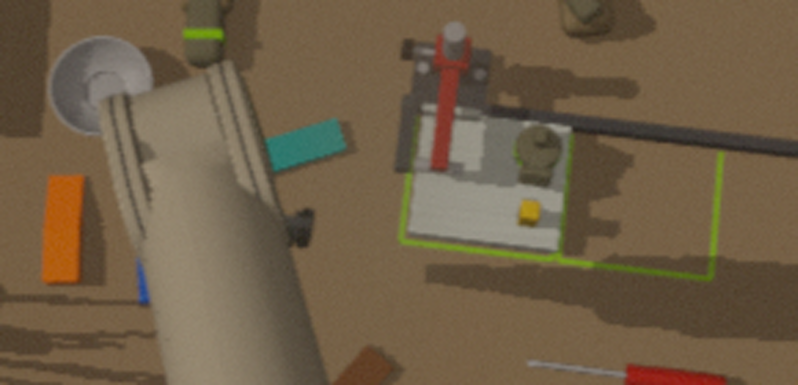

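The tray is inside the home tape, touching the end stop at (410,140) and the fence, with an even tape margin. Next I'll measure it and fix the jig origin.

```bash
python3 - <<'E'
from m import *
im,d=load("e","top");hsv=cv2.cvtColor(im,cv2.COLOR_BGR2HSV);W=cloud("top",d)
grip("e")
# deck near edge & right edge by white->dark transitions
m=((hsv[...,1]<60)&(hsv[...,2]>110)&(W[...,2]>.012)&(W[...,2]<.036))
L=[]
for u in range(264,312):
    v=np.where(m[185:215,u])[0]
    if len(v): L.append(J(ray("top",u,185+v.max()+.5,0.024)))
L=np.array(L);k=np.polyfit(L[:,1],L[:,0],1);print("near edge x=%.4f y + %.4f"%tuple(k),np.std(L[:,0]-np.polyval(k,L[:,1])))
L=[]
for v in range(172,210):
    u=np.where(m[v,300:325])[0]
    if len(u): L.append(J(ray("top",300+u.max()+.5,v,0.024)))
print("right edge y",np.median(np.array(L)[:,1]),"near mean",np.median(k[1]))
im,d=load("e","scene");hs=cv2.cvtColor(im,cv2.COLOR_BGR2HSV);W=cloud("scene",d)
mm=cv2.inRange(hs,(22,150,120),(32,255,255))>0;mm[:,:200]=0;mm[:180]=0;mm[250:]=0;mm[:,260:]=0
P=W[mm];P=P[P[:,2]>.06];print(len(P),P.mean(0).round(4),J(P.mean(0)))
E
```

```text
grip top [ 0.5437 -0.1004  0.0693] 44 [-0.0324 -0.0949]
near edge x=0.0007 y + -0.0606 0.000837592328965378
right edge y -0.1292 near mean -0.06059496966267087
29 [ 0.5476 -0.103   0.0675] [-0.0282 -0.0971]
```

```bash
python3 -m crank '[[[-0.6,0.17,-0.4,0,0,0,60],[-0.63,0.18,-0.5,0,0,0,60],[0,0,-0.4,0,0,0,60],[0,0,0,0,0,0,60]]]'; python3 - <<'E'
from m import *
snap("f");bars("f")
im,_=load("f","scene");cv2.imwrite("pics/f2.png",cv2.resize(im[110:230,180:340],None,fx=4,fy=4,interpolation=cv2.INTER_CUBIC))
im,_=load("f","top");cv2.imwrite("pics/f1.png",cv2.resize(im[150:280,110:300],None,fx=3.5,fy=3.5,interpolation=cv2.INTER_CUBIC))
E
```

```text
clock: 7.9
position: [0.4256, 0.1874, 0.0688]
ee_rot: [0.746, 0.666, -0.001, 0.0]
ft_force: [-0.4, 0.3, 0.4]
grip_width: 0.704
top blue [0.5608 0.2903] J [-0.0599  0.2952] yaw -1.232 ext 0.033 0.02
top blue [0.5045 0.1772] J [-0.103   0.1764] yaw 0.189 ext 0.045 0.021
scene blue [0.5187 0.2817] J [-0.1007  0.2818] yaw 0.094 ext 0.111 0.037
scene blue [0.4722 0.1865] J [-0.136  0.182] yaw -0.096 ext 0.113 0.037
top orange [0.5314 0.3795] J [-0.0992  0.3805] yaw 0.002 ext 0.111 0.038
scene orange [0.5347 0.3764] J [-0.0956  0.3778] yaw -0.095 ext 0.127 0.055
```

View pics/f2.png

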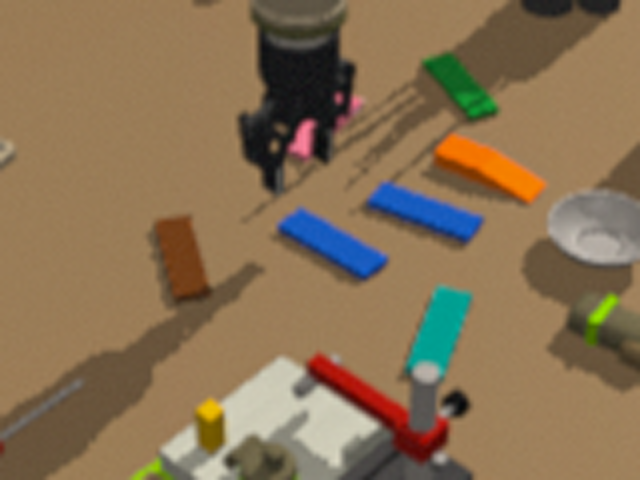

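```bash
python3 -m crank '[[[0,0.07,-0.4,0,0,0,60],[0,0,-0.4,0,0,0,60],[0,0,-0.28,0,0,0,60],[0,0,0,0,0,0,60]]]'; python3 -m crank '[[[0,0,0,0,0,0,20],[0,0,0,0,0,0,20],[0,0,0,0,0,0,20],[0,0,0,0,0,0,20]]]' 60
```

```text
clock: 8.5
position: [0.4258, 0.1927, 0.0043]
ee_rot: [0.745, 0.667, -0.001, 0.0]
ft_force: [0.1, 0.0, 0.3]
grip_width: 0.702
clock: 9.0
position: [0.4265, 0.1936, 0.0059]
ee_rot: [0.745, 0.667, 0.001, -0.0]
ft_force: [-2.9, -2.5, 7.8]
grip_width: 0.39
```

```bash
python3 -m crank '[[[0,0,0.3,0,0,0,20],[0,0,0.6,0,0,0,20],[0,0,0.8,0,0,0,20],[0,0,0.2,0,0,0,20],[0,0,0,0,0,0,20]]]'; python3 - <<'E'
from m import *
snap("g");bars("g",zs=(.12,.012))
im,_=load("g","scene");cv2.imwrite("pics/g2.png",cv2.resize(im[90:210,180:340],None,fx=4,fy=4,interpolation=cv2.INTER_CUBIC))
E
```

```text
clock: 9.62
position: [0.4261, 0.1937, 0.1192]
ee_rot: [0.745, 0.667, 0.001, -0.0]
ft_force: [-0.7, -0.1, -1.0]
grip_width: 0.389
top blue [0.5032 0.18  ] J [-0.1046  0.1791] yaw 0.336 ext 0.053 0.025
scene blue [0.5314 0.1786] J [-0.0764  0.1809] yaw -0.17 ext 0.222 0.055
top orange [0.5356 0.3821] J [-0.0953  0.3836] yaw -0.051 ext 0.112 0.039
scene orange [0.5349 0.3766] J [-0.0954  0.378 ] yaw -0.094 ext 0.127 0.055
```

View pics/g2.png

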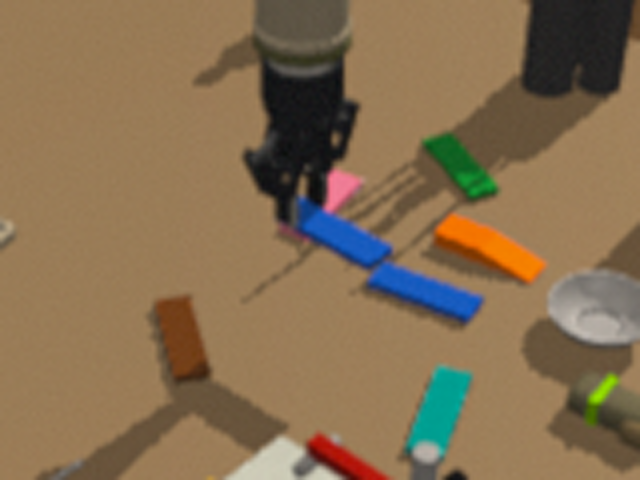

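The shim is held by its near end at (300,215) and looks level. I'll check its slope from depth.

```bash
cat >> m.py <<'E'
def slope(tag,n,lo,hi,box):
    im,d=load(tag,n);hs=cv2.cvtColor(im,cv2.COLOR_BGR2HSV);W=cloud(n,d)
    m=cv2.inRange(hs,lo,hi)>0
    P=W[m];P=P[~np.isnan(P[:,0])];b=np.array(box).reshape(3,2);P=P[((P>b[:,0])&(P<b[:,1])).all(1)]
    A=np.c_[P[:,0],P[:,1],np.ones(len(P))]
    for i in range(3):
        k=np.linalg.lstsq(A,P[:,2],rcond=None)[0];r=P[:,2]-A@k;s=(abs(r)<.006);P=P[s];A=A[s]
    print(n,len(P),"mean",P.mean(0).round(4),"min",P.min(0).round(4),"max",P.max(0).round(4),"slopes",k[:2].round(3),"J",J(P.mean(0)))
E
python3 -c "
from m import *
slope('g','scene',(108,150,60),(125,255,255),(.4,.6,.12,.25,.08,.2))"
```

```text
scene 153 mean [0.4789 0.188  0.121 ] min [0.4162 0.167  0.1162] max [0.5273 0.2116 0.126 ] slopes [-0.001 -0.008] J [-0.1296  0.1843]
```

```bash
python3 -m crank '[[[0.06,-0.8,0,0,0,0,20],[0.06,-0.8,0,0,0,0,20],[0.06,-0.8,-0.4,0,0,0,20],[0.07,-0.78,-0.4,0,0,0,20],[0,0,-0.3,0,0,0,20],[0,0,-0.2,0,0,0,20],[0,0,0,0,0,0,20]]]'; python3 - <<'E'
from m import *
snap("i");slope('i','scene',(108,150,60),(125,255,255),(.4,.6,-.05,.1,.02,.2))
im,_=load("i","scene");cv2.imwrite("pics/i2.png",cv2.resize(im[130:250,190:340],None,fx=4,fy=4,interpolation=cv2.INTER_CUBIC))
E
```

```text
clock: 10.6
position: [0.4398, 0.0027, 0.0395]
ee_rot: [0.745, 0.667, -0.001, -0.0]
ft_force: [0.3, 0.6, -0.6]
grip_width: 0.389
scene 194 mean [ 0.4895 -0.002   0.0416] min [ 0.4255 -0.0237  0.0359] max [0.5384 0.0211 0.0469] slopes [-0.024 -0.064] J [-0.0975 -0.0033]
```

View pics/i2.png

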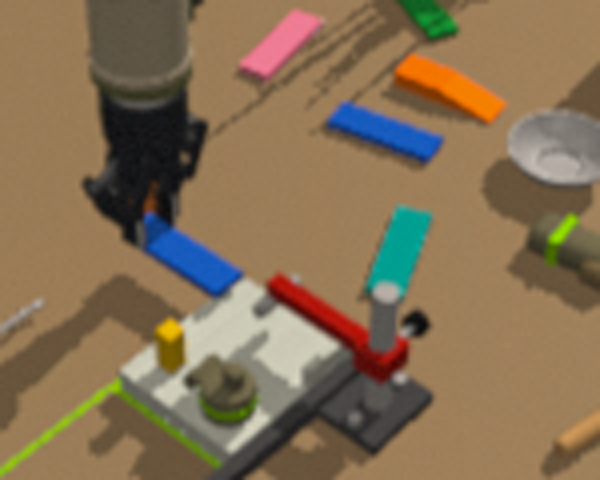

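```bash
python3 -m crank '[[[0.2,-0.023,-0.06,0,0,0,20],[0.3,-0.034,0,0,0,0,20],[0.3,-0.034,0,0,0,0,20],[0.2,-0.023,0,0,0,0,20],[0,0,0,0,0,0,20]]]'; python3 -m crank '[[[0.25,-0.03,0,0,0,0,20],[0.25,-0.03,0,0,0,0,20],[0.2,-0.023,0,0,0,0,20],[0.1,-0.01,0,0,0,0,20],[0,0,0,0,0,0,20]]]'; python3 - <<'E'
from m import *
snap("j");slope('j','scene',(108,150,60),(125,255,255),(.4,.7,-.08,.1,.02,.2))
im,_=load("j","scene");cv2.imwrite("pics/j2.png",cv2.resize(im[150:260,200:330],None,fx=4.5,fy=4.5,interpolation=cv2.INTER_CUBIC))
E
```

```text
clock: 11.32
position: [0.5013, -0.0043, 0.0372]
ee_rot: [0.745, 0.667, 0.0, 0.0]
ft_force: [0.0, -0.2, -1.5]
grip_width: 0.386
clock: 11.95
position: [0.5487, -0.01, 0.0369]
ee_rot: [0.745, 0.667, -0.0, -0.0]
ft_force: [0.3, 0.5, -1.6]
grip_width: 0.392
scene 151 mean [ 0.5964 -0.0171  0.0391] min [ 0.5374 -0.0375  0.0348] max [0.6464 0.0099 0.0437] slopes [-0.015 -0.013] J [ 0.0105 -0.0061]
```

View pics/j2.png

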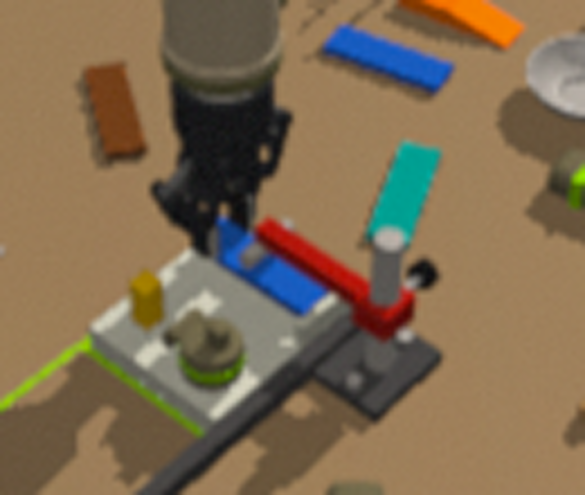

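```bash
python3 -m crank '[[[0,0,-0.05,0,0,0,20],[0,0,-0.05,0,0,0,20],[0,0,0,0,0,0,20]]]'; python3 -m crank '[[[0,0,-0.02,0,0,0,20],[0,0,0,0,0,0,50],[0,0,0,0,0,0,50],[0,0,0,0,0,0,50],[0,0,0,0,0,0,50]]]'
```

```text
clock: 12.42
position: [0.5484, -0.0099, 0.0306]
ee_rot: [0.745, 0.667, -0.0, -0.0]
ft_force: [0.4, 0.1, -0.7]
grip_width: 0.388
clock: 13.05
position: [0.5487, -0.01, 0.0297]
ee_rot: [0.745, 0.667, 0.0, -0.0]
ft_force: [0.5, -0.9, -0.2]
grip_width: 0.583
```

```bash
python3 -m crank '[[[-0.2,0.02,0.1,0,0,0,55],[-0.5,0.06,0.5,0,0,0,60],[-0.3,0.1,0.8,0,0,0.3,60],[-0.05,0.9,0.4,0,0,0.3,60],[0,1,0,0,0,0.3,60],[0,1,0,0,0,0.4,60],[0,1,0,0,0,0,60],[0,1,0,0,0,0,60]]]'; python3 -m crank '[[[0.1,0.6,0,0,0,0,60],[0,0,0,0,0,0,60]]]'; python3 - <<'E'
from m import *
snap("k");slope('k','scene',(108,150,60),(125,255,255),(.5,.7,-.08,.1,.02,.2));slope('k','top',(108,150,60),(125,255,255),(.5,.7,-.08,.1,.02,.2))
im,_=load("k","scene");cv2.imwrite("pics/k2.png",cv2.resize(im[90:260,200:360],None,fx=3.5,fy=3.5,interpolation=cv2.INTER_CUBIC))
im,_=load("k","top");cv2.imwrite("pics/k1.png",cv2.resize(im[130:230,245:335],None,fx=5.5,fy=5.5,interpolation=cv2.INTER_CUBIC))
E
```

```text
clock: 14.05
position: [0.485, 0.2964, 0.1383]
ee_rot: [0.706, 0.708, 0.0, -0.0]
ft_force: [0.6, -0.7, 1.0]
grip_width: 0.699
clock: 14.3
position: [0.4904, 0.3336, 0.1375]
ee_rot: [0.705, 0.71, -0.0, -0.0]
ft_force: [1.0, -0.5, -0.6]
grip_width: 0.705
scene 182 mean [ 0.5901 -0.0171  0.0331] min [ 0.5342 -0.0393  0.0289] max [0.6427 0.007  0.039 ] slopes [ 0.001 -0.021] J [ 0.0042 -0.0069]
top 114 mean [ 0.5558 -0.0156  0.0355] min [ 0.5328 -0.0294  0.0296] max [0.6209 0.0015 0.041 ] slopes [-0.018  0.007] J [-0.0301 -0.0093]
```

View pics/k2.png

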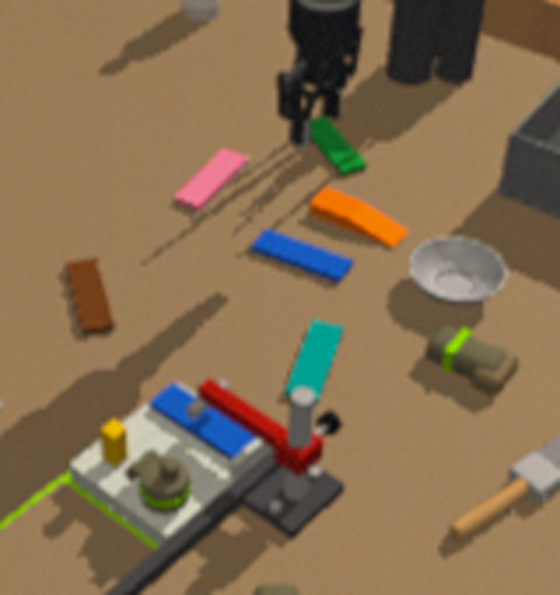

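View pics/k1.png

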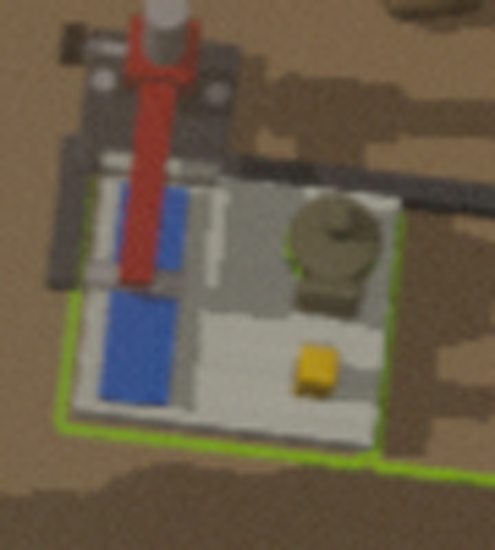

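The shim lies flat under the nose bar, centred on it. Now the wedge.

```bash
python3 -m crank '[[[0.06,0.76,-0.3,0,0,0,60],[0,0,-0.6,0,0,0,60],[0,0,-0.6,0,0,0,60],[0,0,0,0,0,0,60]]]'; python3 - <<'E'
from m import *
snap("l")
im,_=load("l","scene");cv2.imwrite("pics/l2.png",cv2.resize(im[90:200,230:350],None,fx=5,fy=5,interpolation=cv2.INTER_CUBIC))
E
```

```text
clock: 14.9
position: [0.4941, 0.3736, 0.0458]
ee_rot: [0.707, 0.707, -0.003, 0.0]
ft_force: [0.2, -1.1, 0.7]
grip_width: 0.703
```

View pics/l2.png

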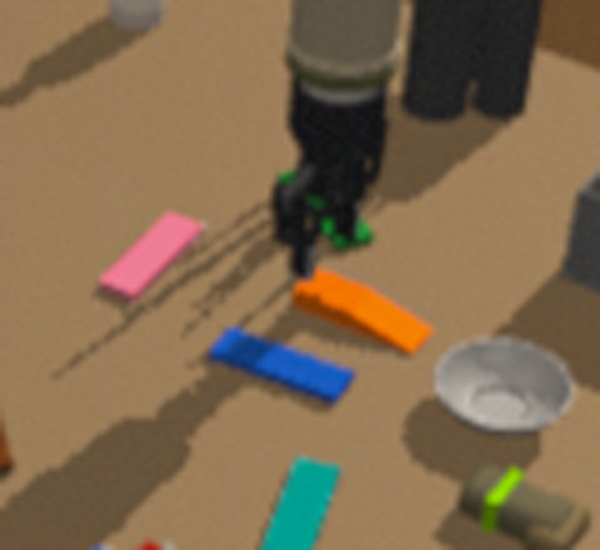

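```bash
python3 -m crank '[[[0,0.06,-0.3,0,0,0,60],[0,0,-0.33,0,0,0,60],[0,0,0,0,0,0,60]]]'; python3 -m crank '[[[0,0,0,0,0,0,20],[0,0,0,0,0,0,20],[0,0,0,0,0,0,20],[0,0,0,0,0,0,20]]]' 60; python3 -m crank '[[[0,0,0.3,0,0,0,20],[0,0,0.8,0,0,0,20],[0,0,0.8,0,0,0,20],[0,0,0,0,0,0,20]]]' ; python3 - <<'E'
from m import *
snap("n");slope('n','scene',(8,180,120),(17,255,255),(.4,.7,.3,.45,.08,.2))
im,_=load("n","scene");cv2.imwrite("pics/n2.png",cv2.resize(im[70:180,230:350],None,fx=5,fy=5,interpolation=cv2.INTER_CUBIC))
E
```

```text
clock: 15.38
position: [0.4941, 0.3792, 0.0078]
ee_rot: [0.706, 0.708, -0.002, -0.0]
ft_force: [0.6, -0.3, 0.1]
grip_width: 0.703
clock: 15.88
position: [0.4959, 0.3804, 0.0107]
ee_rot: [0.706, 0.708, 0.001, 0.0]
ft_force: [0.2, -0.2, 5.5]
grip_width: 0.396
clock: 16.38
position: [0.4974, 0.3814, 0.1291]
ee_rot: [0.706, 0.708, 0.004, -0.0]
ft_force: [-0.3, 0.9, -1.2]
grip_width: 0.398
scene 158 mean [0.5489 0.3793 0.1299] min [0.4967 0.3579 0.12  ] max [0.5949 0.4044 0.1401] slopes [-0.158  0.014] J [-0.0819  0.3823]
```

View pics/n2.png

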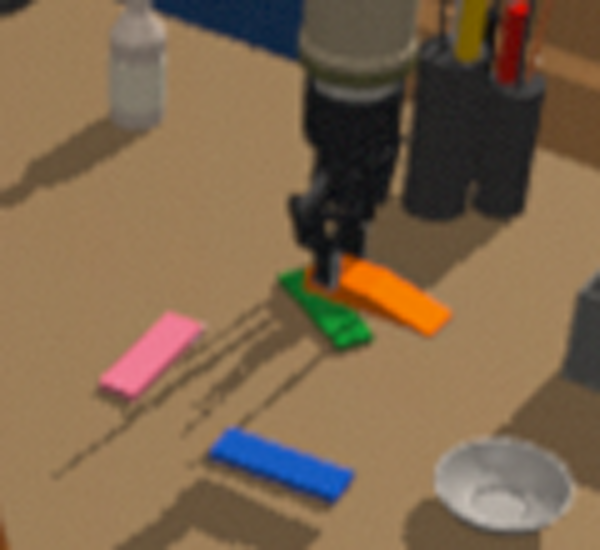

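```bash
python3 -m crank '[[[-0.17,-0.5,0,0,0,-0.3,20],[-0.17,-0.9,0,0,0,-0.3,20],[-0.17,-0.9,0,0,0,-0.3,20],[-0.17,-0.9,0,0,0,-0.3,20],[-0.17,-0.9,0,0,0,-0.14,20],[-0.17,-0.9,0,0,0,0,20],[-0.17,-0.9,-0.2,0,0,0,20],[0,-0.38,-0.2,0,0,0,20]]]'; python3 -m crank '[[[0,0,-0.4,0,0,0,20],[0,0,-0.3,0,0,0,20],[0,0,0,0,0,0,20],[0,0,0,0,0,0,20]]]'; python3 - <<'E'
from m import *
o=manip.get_obs();p=o["position"];q=o["ee_rot"];print("J true",J(p)-[.004,-.0042],"jaw",2*np.arctan2(q[1],q[0])-np.pi/2)
snap("o");slope('o','scene',(8,180,120),(17,255,255),(.4,.7,-.1,.1,.02,.2))
im,_=load("o","scene");cv2.imwrite("pics/o2.png",cv2.resize(im[140:240,210:330],None,fx=5,fy=5,interpolation=cv2.INTER_CUBIC))
E
```

```text
clock: 17.48
position: [0.4222, 0.0006, 0.0988]
ee_rot: [0.747, 0.664, -0.0, -0.001]
ft_force: [0.5, 1.1, -1.4]
grip_width: 0.393
clock: 17.98
position: [0.4238, 0.0032, 0.0581]
ee_rot: [0.746, 0.666, -0.0, -0.0]
ft_force: [0.8, 0.6, -0.1]
grip_width: 0.398
J true [-0.1673 -0.0014] jaw -0.11428593316134661
scene 222 mean [ 0.4719 -0.002   0.0589] min [ 0.4093 -0.0239  0.0465] max [0.5214 0.0243 0.0676] slopes [-0.16  -0.006] J [-0.1149 -0.0053]
```

View pics/o2.png

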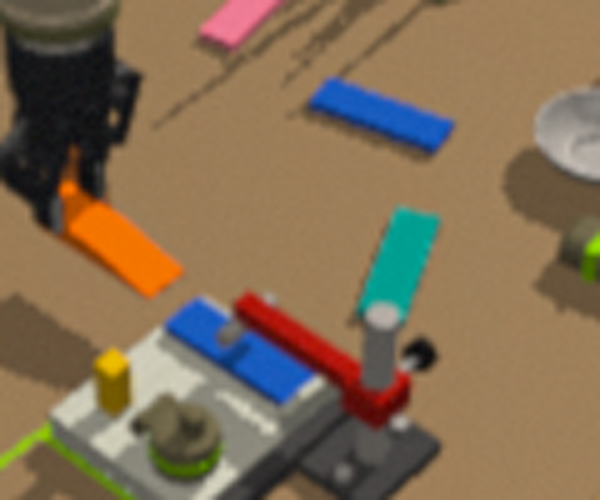

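```bash
python3 -m crank '[[[0,0,-0.13,0,0,0,20],[0.3,-0.02,0,0,0,0,20],[0.3,-0.02,0,0,0,0,20],[0.23,-0.026,0,0,0,0,20],[0,0,0,0,0,0,20]]]';  python3 -m crank '[[[0,0,-0.07,0,0,0,20],[0,0,0,0,0,0,20]]]'; python3 - <<'E'
from m import *
o=manip.get_obs();p=o["position"];q=o["ee_rot"];print("J true",J(p)-[.004,-.0042],"jaw",2*np.arctan2(q[1],q[0])-np.pi/2)
snap("p");slope('p','scene',(8,180,120),(17,255,255),(.4,.7,-.1,.1,.02,.2))
im,_=load("p","scene");cv2.imwrite("pics/p2.png",cv2.resize(im[160:240,210:310],None,fx=6,fy=6,interpolation=cv2.INTER_CUBIC))
E
```

```text
clock: 18.7
position: [0.4742, -0.0011, 0.05]
ee_rot: [0.746, 0.665, -0.0, 0.0]
ft_force: [0.6, -0.7, -0.5]
grip_width: 0.398
clock: 18.95
position: [0.4729, -0.0007, 0.0455]
ee_rot: [0.746, 0.666, -0.0, -0.0]
ft_force: [-0.2, -0.2, -0.7]
grip_width: 0.394
J true [-0.1181  0.0003] jaw -0.1143755632222545
scene 230 mean [ 0.519  -0.0059  0.0469] min [ 0.4578 -0.0271  0.0358] max [0.5682 0.0169 0.0569] slopes [-0.15 -0.02] J [-0.0677 -0.0038]
```

View pics/p2.png

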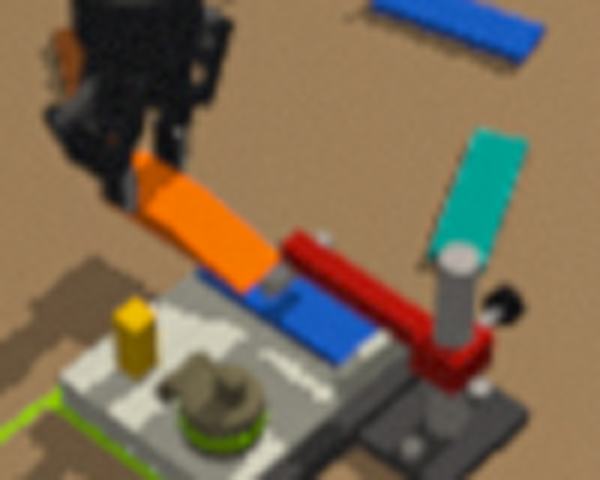

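The wedge is on line at (205,225), with its tip just short of the nose bar at (280,280). Advancing.

```bash
python3 -m crank '[[[0,0,-0.03,0,0,0,20],[0.2,-0.023,0,0,0,0,20],[0.2,-0.023,0,0,0,0,20],[0.2,-0.023,0,0,0,0,20],[0,0,0,0,0,0,20]]]';  python3 -m crank '[[[0.1,-0.012,0,0,0,0,20],[0.1,-0.012,0,0,0,0,20],[0,0,0,0,0,0,20]]]';python3 -m crank '[[[0.1,-0.012,0,0,0,0,20],[0,0,0,0,0,0,20]]]'
```

```text
clock: 19.68
position: [0.5118, -0.0052, 0.0445]
ee_rot: [0.746, 0.666, 0.001, 0.001]
ft_force: [2.2, 0.6, 3.1]
grip_width: 0.394
clock: 20.05
position: [0.5219, -0.0064, 0.0445]
ee_rot: [0.746, 0.665, -0.0, -0.001]
ft_force: [-5.5, 0.9, 13.2]
grip_width: 0.399
clock: 20.3
position: [0.5279, -0.007, 0.0446]
ee_rot: [0.746, 0.665, -0.0, -0.001]
ft_force: [-6.8, -0.8, 13.2]
grip_width: 0.398
```

```bash
python3 -m crank '[[[0.07,-0.008,0,0,0,0,20],[0,0,0,0,0,0,20]]]';python3 -m crank '[[[0.07,-0.008,0,0,0,0,20],[0,0,0,0,0,0,20]]]'
```

```text
clock: 20.55
position: [0.5318, -0.0075, 0.0446]
ee_rot: [0.746, 0.665, -0.0, -0.001]
ft_force: [-6.8, 1.2, 14.2]
grip_width: 0.394
clock: 20.8
position: [0.5361, -0.008, 0.0446]
ee_rot: [0.746, 0.665, -0.0, -0.001]
ft_force: [-7.8, 2.1, 14.1]
grip_width: 0.403
```

```bash
python3 - <<'E'
from m import *
snap("q");slope('q','scene',(8,180,120),(17,255,255),(.4,.7,-.1,.1,.02,.2))
im,_=load("q","scene");cv2.imwrite("pics/q2.png",cv2.resize(im[160:240,210:310],None,fx=6,fy=6,interpolation=cv2.INTER_CUBIC))
E
```

```text
scene 151 mean [ 0.5709 -0.0137  0.0478] min [ 0.5223 -0.0331  0.04  ] max [0.6274 0.0104 0.0575] slopes [-0.112  0.024] J [-0.0152 -0.0057]
```

View pics/q2.png

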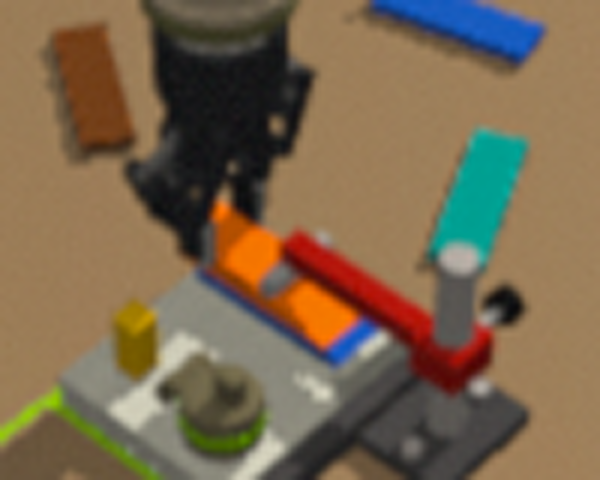

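```bash
python3 -m crank '[[[0.05,-0.006,0,0,0,0,20],[0,0,0,0,0,0,20]]]';python3 -m crank '[[[0.05,-0.006,0,0,0,0,20],[0,0,0,0,0,0,20]]]';python3 -m crank '[[[0.05,-0.006,0,0,0,0,20],[0,0,0,0,0,0,20]]]'
```

```text
clock: 21.15
position: [0.5389, -0.0083, 0.0446]
ee_rot: [0.746, 0.666, -0.0, -0.001]
ft_force: [-8.4, 0.5, 14.8]
grip_width: 0.399
clock: 21.4
position: [0.5419, -0.0087, 0.0446]
ee_rot: [0.746, 0.666, -0.0, -0.001]
ft_force: [-8.7, 0.5, 16.6]
grip_width: 0.4
clock: 21.65
position: [0.5449, -0.0091, 0.0446]
ee_rot: [0.746, 0.666, -0.0, -0.001]
ft_force: [-8.6, 1.3, 14.3]
grip_width: 0.396
```

```bash
python3 - <<'E'
from m import *
snap("r");slope('r','scene',(8,180,120),(17,255,255),(.4,.7,-.1,.1,.02,.2));slope('r','scene',(108,150,60),(125,255,255),(.5,.7,-.08,.1,.02,.2))
im,_=load("r","scene");cv2.imwrite("pics/r2.png",cv2.resize(im[180:230,230:290],None,fx=10,fy=10,interpolation=cv2.INTER_CUBIC))
im,_=load("r","top");cv2.imwrite("pics/r1.png",cv2.resize(im[130:230,245:335],None,fx=5.5,fy=5.5,interpolation=cv2.INTER_CUBIC))
E
```

```text
scene 143 mean [ 0.5828 -0.0157  0.0475] min [ 0.5294 -0.0355  0.0379] max [0.6393 0.0123 0.0551] slopes [-0.139 -0.063] J [-0.0032 -0.0063]m.py:28: RuntimeWarning: Mean of empty slice.
  print(n,len(P),"mean",P.mean(0).round(4),"min",P.min(0).round(4),"max",P.max(0).round(4),"slopes",k[:2].round(3),"J",J(P.mean(0)))
  ret = um.true_divide(
Traceback (most recent call last):
  File "m.py", line 28, in slope
    print(n,len(P),"mean",P.mean(0).round(4),"min",P.min(0).round(4),"max",P.max(0).round(4),"slopes",k[:2].round(3),"J",J(P.mean(0)))
                                                   ~~~~~^^^
ValueError: zero-size array to reduction operation minimum which has no identity
```

```bash
python3 - <<'E'
from m import *
im,_=load("r","scene");cv2.imwrite("pics/r2.png",cv2.resize(im[180:230,230:290],None,fx=10,fy=10,interpolation=cv2.INTER_CUBIC))
im,_=load("r","top");cv2.imwrite("pics/r1.png",cv2.resize(im[130:230,245:335],None,fx=5.5,fy=5.5,interpolation=cv2.INTER_CUBIC))
E
```

```text
(no output)
```

View pics/r2.png

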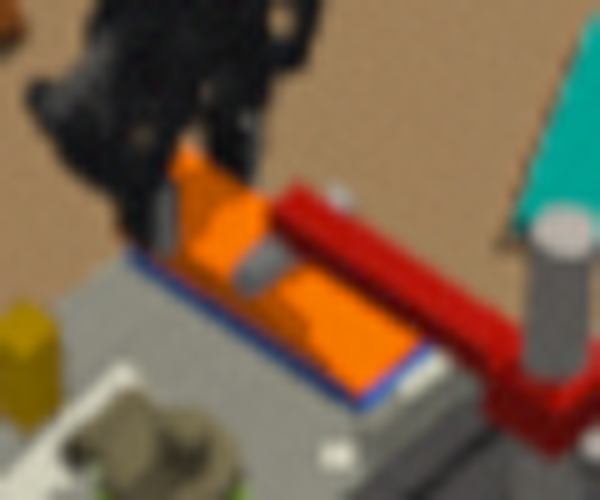

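View pics/r1.png

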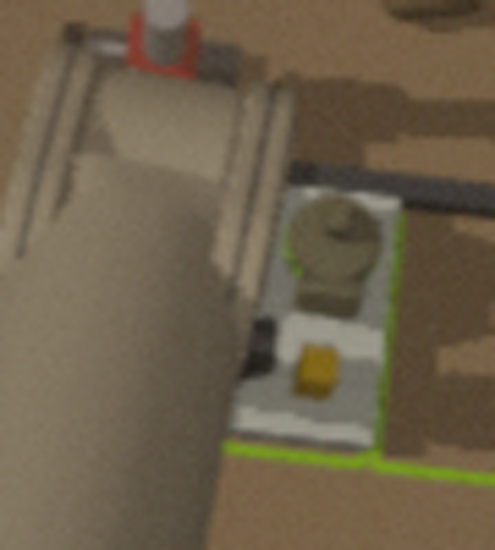

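```bash
python3 - <<'E'
from m import *
def Jt(p): return J(p)-np.array([.004,-.0042])
print("tip",Jt(ray("scene",230+39.5,180+36.5,.037)),"tail",Jt(ray("scene",249,195,.052)))
print("wedge tip near corner",Jt(ray("scene",230+36,180+39.7,.035)),"far corner",Jt(ray("scene",230+42.5,180+34.2,.037)))
def tri(a,b):
    A=[];B=[]
    for n,(u,v) in(("top",a),("scene",b)):
        c,R,t=cal(n);d=R.T@np.array([(u-c["cx"])/c["fx"],(v-c["cy"])/c["fy"],1]);d/=np.linalg.norm(d);o=-R.T@t
        M=np.eye(3)-np.outer(d,d);A.append(M);B.append(M@o)
    p=np.linalg.lstsq(np.vstack(A),np.hstack(B),rcond=None)[0];return p
p=tri((278.6,181.5),(255.0,207.0));print("nose right end",p,Jt(p))
# arm top near-right corner: top (b1 168,306) scene(b2 140,85)
p=tri((245+150/6,130+308/6),(240+150/8,190+80/8));print("arm end",p,Jt(p))
# reference check: grip top centre in frame a
p=tri((362.5,205.0),(192.4,238.5));print("grip ref",p)
im,d=load("r","scene");W=cloud("scene",d);hs=cv2.cvtColor(im,cv2.COLOR_BGR2HSV)
for v,u in((206,255),(207,255),(207,256),(205,257),(206,257),(208,254)): print(u,v,im[v,u],W[v,u].round(4))
E
```

```text
tip [0.054  0.0014] tail [-0.058   0.0191]
wedge tip near corner [ 0.0536 -0.0163] far corner [0.0546 0.0164]
nose right end [ 0.58902267 -0.03349249  0.06119048] [ 0.001  -0.0191]
arm end [ 0.58671465 -0.00913022  0.07359961] [-0.0041  0.0049]
grip ref [ 0.51946532 -0.26414485  0.0735901 ]
255 206 [109 113 115] [ 0.5928 -0.033   0.069 ]
255 207 [97 99 98] [ 0.5922 -0.0322  0.0631]
256 207 [92 95 99] [ 0.5935 -0.0281  0.0604]
257 205 [105 108 110] [ 0.5922 -0.0205  0.063 ]
257 206 [ 96 100 103] [ 0.5948 -0.0241  0.0626]
254 208 [76 80 88] [ 0.5899 -0.0348  0.0589]
```

```bash
python3 - <<'E'
from m import *
import glob
for tag in "acdefgijkn":
    out=[]
    for n in("top",):
        im,d=load(tag,n);W=cloud(n,d);hs=cv2.cvtColor(im,cv2.COLOR_BGR2HSV)
        m=(cv2.inRange(hs,(0,150,60),(6,255,255))>0)
        m=cv2.erode(m.astype(np.uint8),np.ones((3,3)))>0
        m[:150]=0;m[182:]=0;m[:,:262]=0;m[:,280:]=0
        z=W[m][:,2];out.append((len(z),np.nanmean(z).round(4),np.nanstd(z).round(4)) if len(z) else None)
    im,d=load(tag,"scene");W=cloud("scene",d);hs=cv2.cvtColor(im,cv2.COLOR_BGR2HSV)
    m=(cv2.inRange(hs,(0,150,110),(6,255,255))>0);m[:200]=0;m[225:]=0;m[:,:256]=0;m[:,290:]=0
    P=W[m];out.append((len(P),np.nanpercentile(P[:,2],[50,75,90]).round(4)))
    # nose
    R=W[204:210,252:260].reshape(-1,3);c=im[204:210,252:260].reshape(-1,3).astype(int)
    g=(np.ptp(c,axis=1)<14)&(c.mean(1)>60)&(R[:,2]>.04);out.append((g.sum(),np.nanmean(R[g],0).round(4) if g.sum() else 0))
    print(tag,out)
im,_=load("k","scene");cv2.imwrite("pics/s.png",cv2.resize(im[190:235,240:300],None,fx=12,fy=12,interpolation=cv2.INTER_CUBIC))
E
```

```text
a [(107, np.float64(0.0813), np.float64(0.0027)), (147, array([0.0789, 0.0816, 0.0838])), (np.int64(11), array([ 0.5913, -0.0287,  0.0622]))]
c [(106, np.float64(0.0815), np.float64(0.0028)), (148, array([0.0792, 0.0818, 0.0851])), (np.int64(10), array([ 0.5924, -0.0295,  0.0633]))]
d [(78, np.float64(0.0817), np.float64(0.0027)), (146, array([0.0787, 0.0811, 0.0842])), (np.int64(16), array([ 0.5921, -0.0291,  0.0628]))]
e [(78, np.float64(0.0812), np.float64(0.0027)), (148, array([0.0793, 0.0813, 0.0843])), (np.int64(15), array([ 0.5923, -0.0285,  0.0626]))]
f [(79, np.float64(0.0817), np.float64(0.0026)), (148, array([0.0796, 0.082 , 0.0845])), (np.int64(15), array([ 0.5913, -0.0282,  0.0618]))]
g [(78, np.float64(0.081), np.float64(0.0024)), (148, array([0.0796, 0.0818, 0.0852])), (np.int64(13), array([ 0.5912, -0.0285,  0.0619]))]
i [(81, np.float64(0.0815), np.float64(0.0029)), (148, array([0.0791, 0.0812, 0.0851])), (np.int64(17), array([ 0.5913, -0.0285,  0.061 ]))]
j [None, (149, array([0.079 , 0.0817, 0.0848])), (np.int64(15), array([ 0.5917, -0.0275,  0.0627]))]
k [(78, np.float64(0.0809), np.float64(0.0028)), (149, array([0.0791, 0.0823, 0.0851])), (np.int64(11), array([ 0.5907, -0.028 ,  0.0631]))]
n [(79, np.float64(0.0816), np.float64(0.0025)), (148, array([0.079 , 0.0812, 0.0846])), (np.int64(12), array([ 0.5911, -0.0282,  0.0635]))]
```

View pics/s.png

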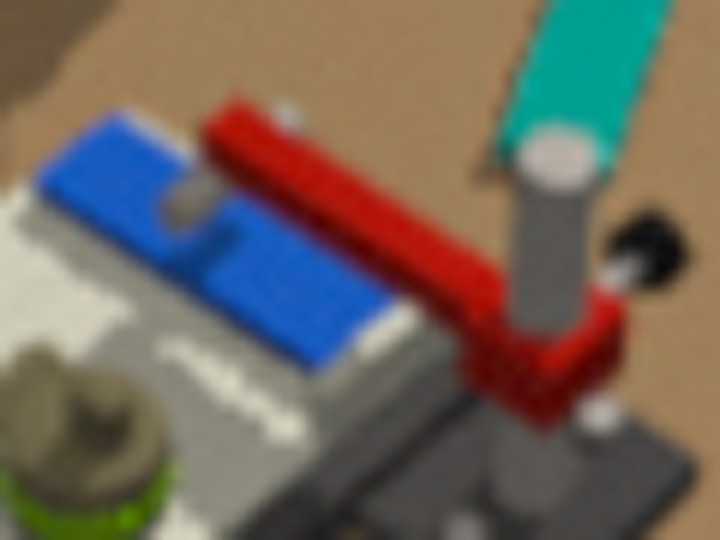

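```bash
python3 -m crank '[[[0.03,-0.004,0,0,0,0,20],[0,0,0,0,0,0,20]]]';python3 -m crank '[[[0.03,-0.004,0,0,0,0,20],[0,0,0,0,0,0,20]]]';python3 -m crank '[[[0.03,-0.004,0,0,0,0,20],[0,0,0,0,0,0,20]]]'
```

```text
clock: 22.0
position: [0.5465, -0.0093, 0.0446]
ee_rot: [0.746, 0.665, -0.0, -0.001]
ft_force: [-8.8, 1.7, 15.8]
grip_width: 0.401
clock: 22.25
position: [0.5483, -0.0095, 0.0446]
ee_rot: [0.746, 0.666, -0.0, -0.001]
ft_force: [-9.5, 0.8, 16.5]
grip_width: 0.395
clock: 22.5
position: [0.5502, -0.0098, 0.0446]
ee_rot: [0.746, 0.666, -0.0, -0.001]
ft_force: [-9.2, 1.2, 16.1]
grip_width: 0.391
```

Still no jam at a fill of about 16.7 mm, so the gap is larger than I measured. I'll probe the clearance under the nose by raising the wedge gently.

```bash
for i in 1 2 3; do python3 -m crank '[[[0,0,0.04,0,0,0,20],[0,0,0,0,0,0,20]]]' | egrep 'pos|ft'; done
```

```text
position: [0.5504, -0.0099, 0.0458]
ft_force: [2.9, -0.5, -7.9]
position: [0.5503, -0.0098, 0.0465]
ft_force: [14.5, -1.8, -37.0]
position: [0.5502, -0.0099, 0.047]
ft_force: [25.6, -1.9, -64.1]
```

The wedge rises about 1.1 mm before it meets the nose, so the gap is about 26–28 mm. That is over 25, so both shims are needed. I'll back the wedge out, park it on the bench and add the second shim.

```bash
python3 -m crank '[[[0,0,-0.095,0,0,0,20],[-0.3,0.034,0,0,0,0,20],[-0.5,0.057,0,0,0,0,20],[-0.5,0.057,0.05,0,0,0,20],[-0.6,0.07,0.1,0,0,0,20],[0,0.4,0.4,0,0,0,20],[0,0.9,0.2,0,0,0,20],[0,0.9,0,0,0,0,20]]]';python3 -m crank '[[[0,0.85,-0.2,0,0,0,20],[0,0,-0.3,0,0,0,20],[0,0,-0.2,0,0,0,20],[0,0,0,0,0,0,20]]]'
```

```text
clock: 24.25
position: [0.4376, 0.1372, 0.0924]
ee_rot: [0.747, 0.665, 0.002, -0.0]
ft_force: [1.3, 1.0, -1.1]
grip_width: 0.39
clock: 24.75
position: [0.4363, 0.1852, 0.0482]
ee_rot: [0.747, 0.665, -0.001, 0.0]
ft_force: [0.1, -0.1, -0.1]
grip_width: 0.386
```

```bash
python3 -m crank '[[[0,0,-0.3,0,0,0,20],[0,0,-0.2,0,0,0,20],[0,0,-0.1,0,0,0,20],[0,0,0,0,0,0,20]]]'; python3 -m crank '[[[0,0,-0.01,0,0,0,20],[0,0,0,0,0,0,55],[0,0,0,0,0,0,60],[0,0,0,0,0,0,60],[0,0,0.5,0,0,0,60],[0,0,0.8,0,0,0,60]]]'; python3 - <<'E'
from m import *
snap("t");bars("t",box=(.4,.7,-.1,.4))
slope('t','scene',(108,150,60),(125,255,255),(.5,.7,-.08,.1,.02,.2))
im,_=load("t","scene");cv2.imwrite("pics/t2.png",cv2.resize(im[120:260,190:340],None,fx=4,fy=4,interpolation=cv2.INTER_CUBIC))
E
```

```text
clock: 25.25
position: [0.4365, 0.186, 0.0126]
ee_rot: [0.746, 0.665, -0.0, -0.0]
ft_force: [0.6, -0.3, -0.3]
grip_width: 0.39
clock: 26.0
position: [0.4356, 0.1857, 0.09]
ee_rot: [0.746, 0.666, -0.002, 0.0]
ft_force: [1.2, 0.9, -0.2]
grip_width: 0.701
top blue [ 0.5584 -0.0188] J [-0.027  -0.0122] yaw -0.146 ext 0.049 0.021
scene blue [0.5175 0.2813] J [-0.1018  0.2814] yaw 0.087 ext 0.11 0.038
scene blue [0.5802 0.0015] J [-0.0077  0.0105] yaw -0.087 ext 0.111 0.038
top orange [0.5079 0.1712] J [-0.0989  0.1708] yaw 0.177 ext 0.057 0.026
scene orange [0.4767 0.1807] J [-0.1309  0.1768] yaw -0.194 ext 0.128 0.05
scene 183 mean [ 0.5904 -0.0164  0.0327] min [ 0.5347 -0.038   0.0279] max [0.6427 0.0082 0.0381] slopes [ 0.003 -0.022] J [ 0.0045 -0.0061]
```

View pics/t2.png

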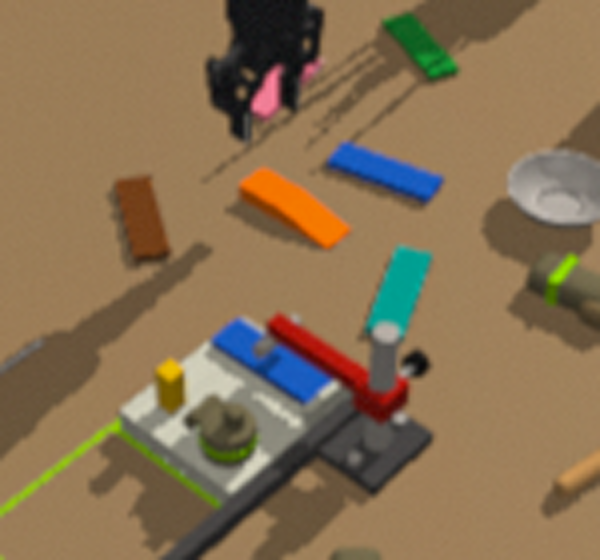

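```bash
python3 -m crank '[[[0.19,0.5,0.1,0,0,0.79,60],[0.19,0.5,0,0,0,0.79,60],[0.19,0.55,0,0,0,0.78,60],[0,0,-0.5,0,0,0,60],[0,0,0,0,0,0,60]]]'; python3 - <<'E'
from m import *
snap("u")
im,_=load("u","scene");cv2.imwrite("pics/u2.png",cv2.resize(im[100:210,220:340],None,fx=5,fy=5,interpolation=cv2.INTER_CUBIC))
E
```

```text
clock: 26.72
position: [0.4693, 0.2783, 0.064]
ee_rot: [0.674, 0.739, -0.002, -0.0]
ft_force: [0.1, -0.1, -0.0]
grip_width: 0.701
```

View pics/u2.png

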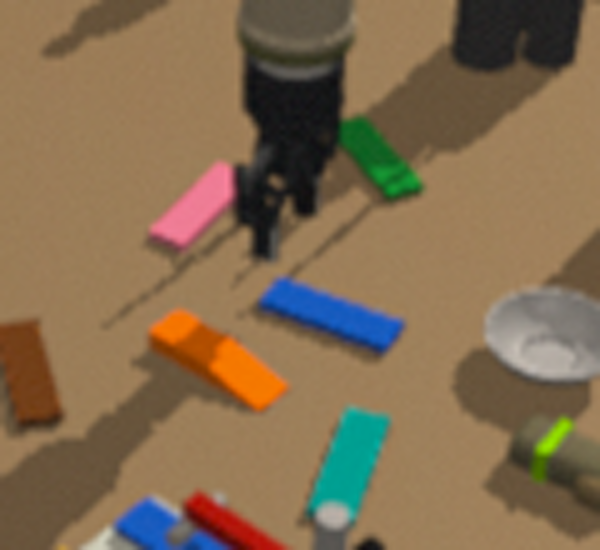

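```bash
python3 -m crank '[[[0,0,-0.4,0,0,0,60],[0,0,-0.4,0,0,0,60],[0,0,-0.2,0,0,0,60],[0,0,0,0,0,0,60]]]'; python3 -m crank '[[[0,0,0,0,0,0,20],[0,0,0,0,0,0,20],[0,0,0,0,0,0,20],[0,0,0,0,0,0,20]]]' 60;  python3 -m crank '[[[0,0,0.3,0,0,0,20],[0,0,0.8,0,0,0,20],[0,0,0.8,0,0,0,20],[0,0,0,0,0,0,20]]]';python3 - <<'E'
from m import *
snap("v");slope('v','scene',(108,150,60),(125,255,255),(.4,.65,.2,.35,.08,.2))
im,_=load("v","scene");cv2.imwrite("pics/v2.png",cv2.resize(im[80:190,220:340],None,fx=5,fy=5,interpolation=cv2.INTER_CUBIC))
E
```

```text
clock: 27.32
position: [0.4708, 0.2791, 0.0063]
ee_rot: [0.674, 0.739, -0.0, -0.0]
ft_force: [0.2, 0.2, 0.7]
grip_width: 0.702
clock: 27.82
position: [0.4714, 0.2798, 0.0076]
ee_rot: [0.674, 0.739, 0.001, -0.0]
ft_force: [-3.0, -2.2, 9.1]
grip_width: 0.382
clock: 28.32
position: [0.473, 0.2805, 0.125]
ee_rot: [0.674, 0.739, 0.004, 0.0]
ft_force: [0.5, 0.1, -1.6]
grip_width: 0.375
scene 145 mean [0.5265 0.2838 0.1249] min [0.4746 0.2616 0.1191] max [0.5774 0.308  0.1309] slopes [-0.018 -0.036] J [-0.0932  0.2848]
```

View pics/v2.png

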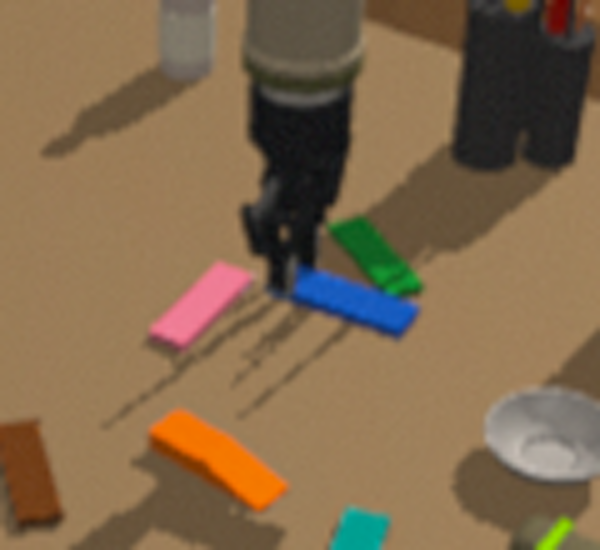

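```bash
python3 -m crank '[[[-0.123,-0.923,0,0,0,-0.475,20],[-0.123,-0.923,0,0,0,-0.475,20],[-0.123,-0.923,0,0,0,-0.475,20],[-0.123,-0.923,0,0,0,-0.475,20],[-0.123,-0.923,-0.2,0,0,-0.475,20],[0,0,-0.5,0,0,0,20],[0,0,-0.5,0,0,0,20],[0,0,0,0,0,0,20]]]'; python3 - <<'E'
from m import *
o=manip.get_obs();p=o["position"];q=o["ee_rot"];print("J true",J(p)-[.004,-.0042],"jaw",2*np.arctan2(q[1],q[0])-np.pi/2)
snap("w");slope('w','scene',(108,150,60),(125,255,255),(.4,.535,-.05,.1,.03,.2))
im,_=load("w","scene");cv2.imwrite("pics/w2.png",cv2.resize(im[140:240,200:320],None,fx=5,fy=5,interpolation=cv2.INTER_CUBIC))
E
```

```text
clock: 29.42
position: [0.4316, 0.0016, 0.0462]
ee_rot: [0.747, 0.665, -0.003, -0.001]
ft_force: [0.4, -0.1, 0.2]
grip_width: 0.375
J true [-0.1594 -0.0021] jaw -0.11626141104334464
scene 195 mean [ 0.4835 -0.0037  0.0459] min [ 0.4217 -0.0251  0.0398] max [0.5348 0.0212 0.0515] slopes [-0.018 -0.017] J [-0.1032 -0.0057]
```

View pics/w2.png

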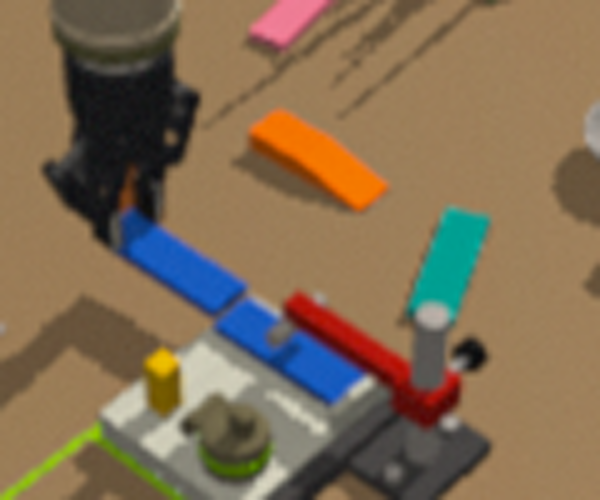

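```bash
python3 -m crank '[[[0.3,0,0,0,0,0,20],[0.35,-0.035,0,0,0,0,20],[0.35,-0.04,0,0,0,0,20],[0.2,-0.023,0,0,0,0,20],[0,0,0,0,0,0,20]]]'; python3 -m crank '[[[0.25,-0.03,0,0,0,0,20],[0.25,-0.03,0,0,0,0,20],[0.2,-0.023,0,0,0,0,20],[0,0,0,0,0,0,20]]]'; python3 - <<'E'
from m import *
o=manip.get_obs();p=o["position"];q=o["ee_rot"];print("J true",J(p)-[.004,-.0042],"jaw",2*np.arctan2(q[1],q[0])-np.pi/2)
snap("x");
im,_=load("x","scene");cv2.imwrite("pics/x2.png",cv2.resize(im[160:240,215:315],None,fx=6,fy=6,interpolation=cv2.INTER_CUBIC))
E
```

```text
clock: 30.15
position: [0.5064, -0.0036, 0.0486]
ee_rot: [0.747, 0.665, 0.0, 0.0]
ft_force: [-0.1, 0.2, -1.3]
grip_width: 0.374
clock: 30.65
position: [0.548, -0.0086, 0.0482]
ee_rot: [0.747, 0.665, -0.0, 0.0]
ft_force: [-0.9, 0.7, -0.6]
grip_width: 0.377
J true [-0.0426  0.001 ] jaw -0.11584626092085037
```

View pics/x2.png

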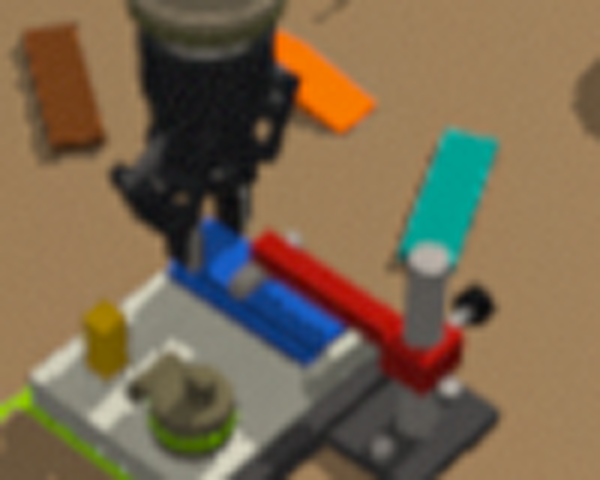

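```bash
python3 -m crank '[[[0,0,-0.05,0,0,0,20],[0,0,-0.04,0,0,0,20],[0,0,0,0,0,0,20]]]';python3 -m crank '[[[0,0,-0.02,0,0,0,20],[0,0,0,0,0,0,20]]]'
```

```text
clock: 31.12
position: [0.5475, -0.0084, 0.0424]
ee_rot: [0.747, 0.665, -0.0, -0.0]
ft_force: [0.1, -0.2, -0.6]
grip_width: 0.379
clock: 31.38
position: [0.5479, -0.0084, 0.0418]
ee_rot: [0.747, 0.665, 0.0, -0.0]
ft_force: [-2.2, 0.5, 4.9]
grip_width: 0.38
```

Contact with the lower shim. Releasing and going back for the wedge.

```bash
python3 -m crank '[[[0,0,0,0,0,0,50],[0,0,0,0,0,0,50],[0,0,0,0,0,0,50],[-0.2,0.023,0.1,0,0,0,50],[-0.5,0.06,0.3,0,0,0,60],[-0.6,0.3,0.5,0,0,0,60],[-0.4,0.8,0,0,0,0,60],[-0.17,0.9,0,0,0,0,60]]]';python3 -m crank '[[[0,0.9,0,0,0,0,60],[0,0.3,0,0,0,0,60],[0,0,0,0,0,0,60]]]'; python3 - <<'E'
from m import *
o=manip.get_obs();p=o["position"];q=o["ee_rot"];print(p,"jaw",2*np.arctan2(q[1],q[0])-np.pi/2)
snap("y");slope('y','scene',(108,150,60),(125,255,255),(.5,.7,-.08,.1,.038,.2));bars("y",box=(.4,.7,-.1,.4))
im,_=load("y","scene");cv2.imwrite("pics/y2.png",cv2.resize(im[120:240,200:330],None,fx=4.5,fy=4.5,interpolation=cv2.INTER_CUBIC))
im,_=load("y","top");cv2.imwrite("pics/y1.png",cv2.resize(im[130:230,245:335],None,fx=5.5,fy=5.5,interpolation=cv2.INTER_CUBIC))
E
```

```text
clock: 32.38
position: [0.434, 0.1176, 0.096]
ee_rot: [0.747, 0.665, 0.001, -0.001]
ft_force: [1.4, 0.4, 0.5]
grip_width: 0.696
clock: 32.75
position: [0.4352, 0.1888, 0.0954]
ee_rot: [0.746, 0.666, -0.0, 0.0]
ft_force: [-0.2, -0.5, 0.5]
grip_width: 0.7
[0.43524926 0.18876999 0.09543264] jaw -0.11390822525745614
scene 167 mean [ 0.5888 -0.0183  0.0428] min [ 0.5366 -0.0369  0.0382] max [0.6474 0.0086 0.0487] slopes [ 0.006 -0.003] J [ 0.0031 -0.0082]
top blue [ 0.5629 -0.0187] J [-0.0226 -0.0116] yaw -0.117 ext 0.047 0.021
scene blue [0.5739 0.0042] J [-0.0143  0.0124] yaw -0.168 ext 0.116 0.046
top orange [0.5063 0.1729] J [-0.1007  0.1723] yaw 0.201 ext 0.064 0.031
scene orange [0.4761 0.1805] J [-0.1315  0.1765] yaw -0.187 ext 0.127 0.052
```

View pics/y2.png

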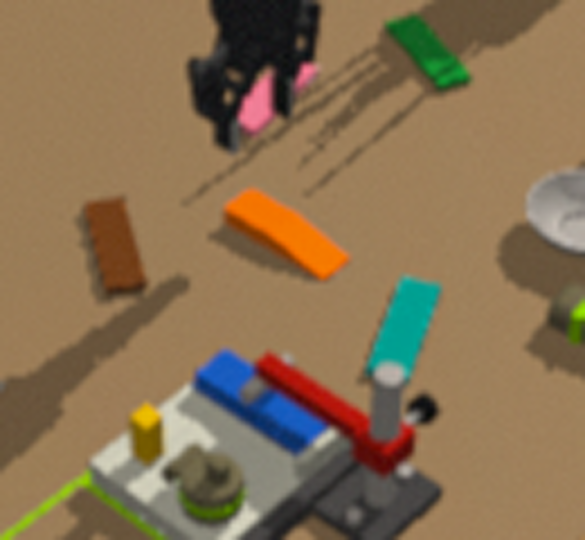

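View pics/y1.png

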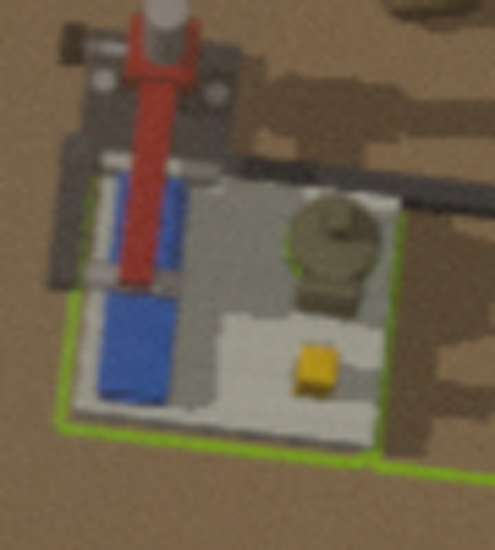

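Both shims are stacked squarely and flat (top at z ≈ 0.044). Now re-grasp the wedge where I put it down.

```bash
python3 -m crank '[[[0.02,-0.045,-0.5,0,0,0,60],[0,0,-0.5,0,0,0,60],[0,0,-0.4,0,0,0,60],[0,0,0,0,0,0,60]]]'; python3 -m crank '[[[0,0,0,0,0,0,20],[0,0,0,0,0,0,20],[0,0,0,0,0,0,20],[0,0,0,0,0,0,20]]]' 60;  python3 -m crank '[[[0,0,0.3,0,0,0,20],[0,0,0.7,0,0,0,20],[0,0,0,0,0,0,20]]]'; python3 - <<'E'
from m import *
o=manip.get_obs();p=o["position"];q=o["ee_rot"];print("J true",J(p)-[.004,-.0042],"jaw",2*np.arctan2(q[1],q[0])-np.pi/2)
E
```

```text
clock: 33.35
position: [0.4361, 0.1833, 0.0105]
ee_rot: [0.748, 0.664, -0.002, 0.0]
ft_force: [-0.0, -0.8, 0.4]
grip_width: 0.704
clock: 33.85
position: [0.4377, 0.1856, 0.013]
ee_rot: [0.747, 0.665, 0.001, -0.0]
ft_force: [-2.6, -3.0, 10.3]
grip_width: 0.393
clock: 34.22
position: [0.439, 0.187, 0.0753]
ee_rot: [0.747, 0.665, 0.003, -0.0]
ft_force: [0.0, 0.7, -0.2]
grip_width: 0.393
J true [-0.1731  0.1829] jaw -0.1159707708682387
```

```bash
python3 -m crank '[[[-0.053,-0.5,0,0,0,0,20],[-0.053,-0.9,0,0,0,0,20],[-0.053,-0.9,0,0,0,0,20],[-0.053,-0.745,0,0,0,0,20],[0,0,-0.15,0,0,0,20],[0,0,0,0,0,0,20]]]'; python3 - <<'E'
from m import *
o=manip.get_obs();p=o["position"];q=o["ee_rot"];print("J true",J(p)-[.004,-.0042],"jaw",2*np.arctan2(q[1],q[0])-np.pi/2)
snap("z");slope('z','scene',(8,180,120),(17,255,255),(.4,.7,-.1,.1,.02,.2))
im,_=load("z","scene");cv2.imwrite("pics/z2.png",cv2.resize(im[140:240,200:320],None,fx=5,fy=5,interpolation=cv2.INTER_CUBIC))
E
```

```text
clock: 34.98
position: [0.4232, 0.0028, 0.0618]
ee_rot: [0.747, 0.665, -0.001, -0.0]
ft_force: [0.5, 0.4, -0.9]
grip_width: 0.397
J true [-0.1679 -0.0019] jaw -0.1165332345778749
scene 231 mean [ 0.4708 -0.0022  0.0602] min [ 0.41   -0.0257  0.0488] max [0.5189 0.0197 0.0704] slopes [-0.171  0.007] J [-0.116  -0.0056]
```

View pics/z2.png

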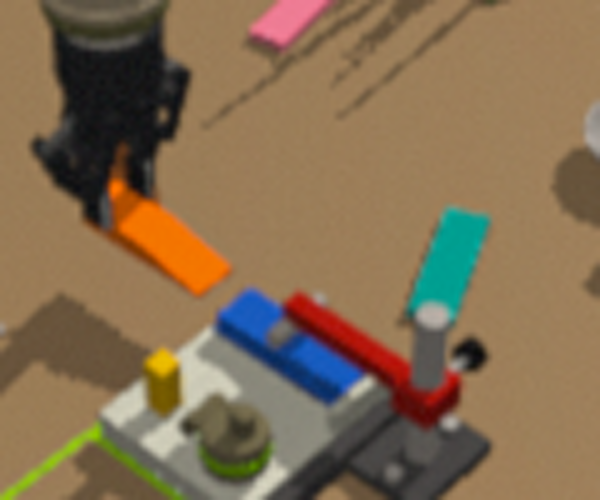

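```bash
python3 -m crank '[[[0,0.02,0.03,0,0,0,20],[0.25,-0.02,0,0,0,0,20],[0.25,-0.02,0,0,0,0,20],[0.2,-0.02,0,0,0,0,20],[0,0,0,0,0,0,20]]]';python3 -m crank '[[[0,0,-0.08,0,0,0,20],[0,0,0,0,0,0,20]]]';python3 -m crank '[[[0,0,-0.03,0,0,0,20],[0,0,0,0,0,0,20]]]'
```

```text
clock: 35.7
position: [0.4666, 0.001, 0.0643]
ee_rot: [0.747, 0.665, -0.0, 0.0]
ft_force: [-0.0, -0.4, -1.9]
grip_width: 0.391
clock: 35.95
position: [0.4653, 0.0009, 0.059]
ee_rot: [0.747, 0.665, -0.0, -0.0]
ft_force: [0.2, -0.1, -0.0]
grip_width: 0.391
clock: 36.2
position: [0.4659, 0.0008, 0.0576]
ee_rot: [0.747, 0.665, 0.0, -0.0]
ft_force: [-0.1, 0.8, -0.3]
grip_width: 0.394
```

```bash
python3 -m crank '[[[0.2,-0.02,0,0,0,0,20],[0.15,-0.015,0,0,0,0,20],[0,0,0,0,0,0,20]]]';python3 -m crank '[[[0,0,-0.015,0,0,0,20],[0,0,0,0,0,0,20]]]'; python3 - <<'E'
from m import *
o=manip.get_obs();p=o["position"];q=o["ee_rot"];print("J true",J(p)-[.004,-.0042],"jaw",2*np.arctan2(q[1],q[0])-np.pi/2)
E
```

```text
clock: 36.58
position: [0.488, -0.0018, 0.0576]
ee_rot: [0.747, 0.665, -0.0, 0.0]
ft_force: [-0.3, -0.4, 0.1]
grip_width: 0.395
clock: 36.83
position: [0.4871, -0.0015, 0.0567]
ee_rot: [0.747, 0.665, 0.0, 0.0]
ft_force: [0.1, -0.4, 1.0]
grip_width: 0.391
J true [-0.1039  0.0011] jaw -0.11585322972983114
```

```bash
python3 -m crank '[[[0,0,-0.01,0,0,0,20],[0,0,0,0,0,0,20]]]'|egrep 'pos|ft';for i in 1; do python3 -m crank '[[[0.1,-0.011,0,0,0,0,20],[0.1,-0.011,0,0,0,0,20],[0,0,0,0,0,0,20]]]' | egrep 'pos|ft'; done; python3 -m crank '[[[0.08,-0.009,0,0,0,0,20],[0,0,0,0,0,0,20]]]'| egrep 'pos|ft'; python3 -m crank '[[[0.05,-0.006,0,0,0,0,20],[0,0,0,0,0,0,20]]]'| egrep 'pos|ft'
```

```text
position: [0.4869, -0.0014, 0.0562]
ft_force: [-2.2, -1.6, 2.1]
position: [0.5002, -0.0026, 0.0564]
ft_force: [-0.5, 1.8, 2.5]
position: [0.5042, -0.0032, 0.0563]
ft_force: [-1.3, 0.3, 4.0]
position: [0.5069, -0.0036, 0.0563]
ft_force: [-2.5, 0.9, 7.3]
```

```bash
for i in 1 2 3; do python3 -m crank '[[[0.04,-0.005,0,0,0,0,20],[0,0,0,0,0,0,20]]]' | egrep 'pos|ft'; done
```

```text
position: [0.5085, -0.0038, 0.0563]
ft_force: [-8.9, 1.7, 14.5]
position: [0.5089, -0.0039, 0.0561]
ft_force: [-20.1, 2.5, 26.3]
position: [0.5091, -0.0039, 0.0559]
ft_force: [-31.4, 3.6, 37.8]
```

Jammed: two more 2.4 mm steps moved it only 0.6 mm while the push rose from 9 to 31 N. I'll relieve the downward part a little and look.

```bash
python3 -m crank '[[[0,0,0.01,0,0,0,20],[0,0,0,0,0,0,20],[0,0,0,0,0,0,20]]]' | egrep 'clock|pos|ft|rot|grip'; python3 - <<'E'
from m import *
o=manip.get_obs();p=o["position"];q=o["ee_rot"];print("J true",J(p)-[.004,-.0042],"jaw",2*np.arctan2(q[1],q[0])-np.pi/2)
snap("A");slope('A','scene',(8,180,120),(17,255,255),(.4,.7,-.1,.1,.02,.2))
im,_=load("A","scene");cv2.imwrite("pics/A2.png",cv2.resize(im[160:235,215:305],None,fx=8,fy=8,interpolation=cv2.INTER_CUBIC))
im,_=load("A","top");cv2.imwrite("pics/A1.png",cv2.resize(im[130:230,245:335],None,fx=5.5,fy=5.5,interpolation=cv2.INTER_CUBIC))
E
```

```text
clock: 39.08
position: [0.512, -0.0043, 0.0566]
ee_rot: [0.747, 0.665, -0.001, -0.002]
ft_force: [-14.3, 1.5, 18.8]
grip_width: 0.396
J true [-0.0788  0.0012] jaw -0.11574544293397815
scene 163 mean [ 0.5441 -0.0082  0.0589] min [ 0.4996 -0.03    0.0502] max [0.6045 0.0154 0.064 ] slopes [-0.079 -0.002] J [-0.0425 -0.0033]
```

View pics/A2.png

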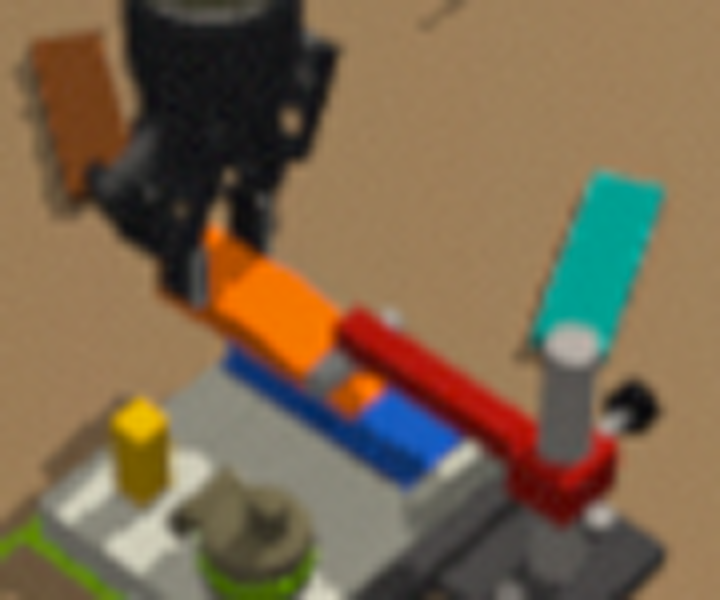

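View pics/A1.png

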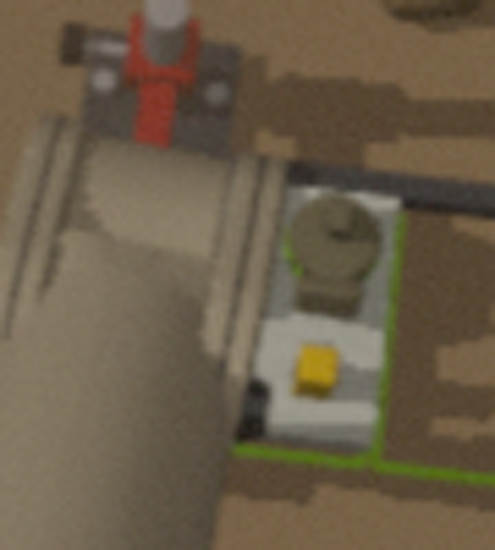

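Relieving let it slide 3 mm further in, so part of that resistance was friction from pressing down. I'll keep going: ease up a little and push further.

```bash
python3 -m crank '[[[0,0,0.006,0,0,0,20],[0,0,0,0,0,0,20]]]' | egrep 'clock|pos|ft';for i in 1 2; do python3 -m crank '[[[0.03,-0.004,0,0,0,0,20],[0,0,0,0,0,0,20]]]' | egrep 'clock|pos|ft'; done
```

```text
clock: 39.42
position: [0.5131, -0.0044, 0.0569]
ft_force: [-6.3, 0.8, 9.5]
clock: 39.67
position: [0.5134, -0.0045, 0.0568]
ft_force: [-16.1, 1.6, 19.0]
clock: 39.92
position: [0.5135, -0.0045, 0.0567]
ft_force: [-25.8, 3.2, 29.1]
```

```bash
python3 -m crank '[[[0,0,0.012,0,0,0,20],[0,0,0,0,0,0,20]]]' | egrep 'clock|pos|ft|rot';python3 -m crank '[[[0.02,-0.002,0.006,0,0,0,20],[0,0,0,0,0,0,20]]]' | egrep 'clock|pos|ft|rot';  python3 -m crank '[[[0.02,-0.002,0.006,0,0,0,20],[0,0,0,0,0,0,20]]]' | egrep 'clock|pos|ft|rot'
```

```text
clock: 40.17
position: [0.514, -0.0046, 0.0569]
ee_rot: [0.747, 0.665, -0.003, -0.003]
ft_force: [-18.5, 2.4, 16.1]
clock: 40.42
position: [0.5141, -0.0046, 0.0569]
ee_rot: [0.747, 0.665, -0.003, -0.004]
ft_force: [-22.9, 3.2, 17.4]
clock: 40.67
position: [0.5142, -0.0046, 0.0569]
ee_rot: [0.747, 0.665, -0.004, -0.005]
ft_force: [-27.5, 4.0, 19.1]
```

```bash
python3 -m crank '[[[0,0,0.012,0,0,0,20],[0,0,0,0,0,0,20]]]' | egrep 'clock|pos|ft|rot';python3 -m crank '[[[0,0,0.008,0,0,0,20],[0,0,0,0,0,0,20],[0,0,0,0,0,0,20],[0,0,0,0,0,0,20]]]' | egrep 'clock|pos|ft|rot|grip'; python3 - <<'E'
from m import *
o=manip.get_obs();p=o["position"];q=o["ee_rot"];print("J true",J(p)-[.004,-.0042],o["torque"],np.abs(o["joint_velocities"]).max())
snap("B");slope('B','scene',(8,180,120),(17,255,255),(.4,.7,-.1,.1,.02,.2))
im,_=load("B","scene");cv2.imwrite("pics/B2.png",cv2.resize(im[160:235,215:305],None,fx=8,fy=8,interpolation=cv2.INTER_CUBIC))
E
```

```text
clock: 40.92
position: [0.5143, -0.0047, 0.0571]
ee_rot: [0.747, 0.665, -0.004, -0.005]
ft_force: [-22.0, 2.2, 8.7]
clock: 41.42
position: [0.5143, -0.0047, 0.0571]
ee_rot: [0.747, 0.665, -0.004, -0.005]
ft_force: [-19.2, 3.0, 1.4]
grip_width: 0.391
J true [-0.0765  0.0011] [ 0.64275162  4.15334593 -0.04705201] 0.0010901356330948976
scene 166 mean [ 0.5475 -0.0093  0.0584] min [ 0.5001 -0.0328  0.0484] max [0.6037 0.0143 0.0651] slopes [-0.103  0.031] J [-0.039  -0.0039]
```

View pics/B2.png

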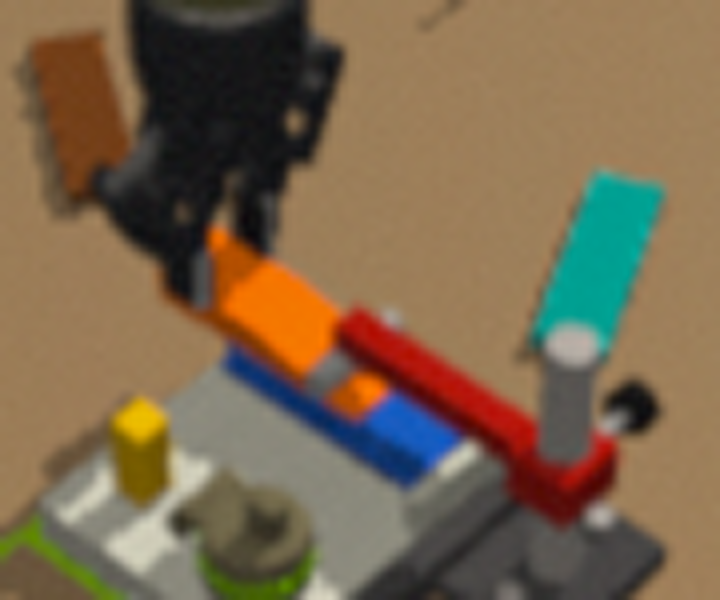

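The wedge is jammed tight: 19 N push, about zero net vertical force, position steady. The picture shows the wedge flat on two stacked shims, its tip about 16 mm past the nose bar at (335,370). Handing in.

```bash
python3 - <<'E'
from workcell import manip
print(manip.hand_in())
o=manip.get_obs();print(o["clock"],o["ft_force"],o["position"],o["grip_width"])
E
```

```text
the job is handed in; nothing more can be done
None
the job is handed in; nothing more can be done
```

I slid the tray home against the fence and end stop, stacked both blue shims flat under the nose bar, and jammed the wedge in on top. I handed in at about 41.5 s, still gripping the wedge. The hand-in gave no verdict.

**Last checks before hand-in:**
- **Push:** the wedge was held with about 19 N of push and about 1 N net vertical force, and it was not moving.
- **Wedge position:** about 70 mm in front of the nose bar by dead reckoning, and within a few mm of centre sideways.
- **Tray and bench:** the pictures showed the tray inside its tape and both shims square. I saw nothing else disturbed, but I did not measure the bystanders.
- **Contact forces:** I could not measure the nose and shim contact forces directly. I inferred them from the push.

**What disagreed:**
- **Gap size:** I measured about 22 mm from the arm's height, which called for one shim. With one shim the wedge went in almost to its tail without jamming. Raising it gently put the gap at about 26–28 mm, so I backed it out, parked it on the bench and added the second shim.
- **Force during the probe:** that test pressed the held wedge up against the nose bar with a reading of about 64 N. This is below the 120 N wrist limit, but higher than I intended.
- **False jam:** the first apparent jam with two shims was partly friction from pressing down. After I eased that off, the wedge went in another 5 mm before jamming for good.

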